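# Nest the empty parts bins by sliding

### The arm

A 7-joint arm with a two-finger parallel gripper is mounted at the origin on the work surface. World frame = base frame: x ahead of the robot, y to its left, z up, the work surface at z = 0. Lengths are in m, angles in rad, forces in N, time in s.
With the tool pointing down it reaches from about 0.4 to 0.85 m from the base axis. Payload 10.4 kg.
Tool frame: the origin (TCP) lies midway between the tips of the shut fingers; the grasp point (between the pads) lies 19 mm behind it (r.tcp_to_grasp is the z of the grasp point in the tool frame, in m); z points along the fingers, x is the direction in which the jaws open and shut, and the axes are right-handed (so a half turn about z gives the same grasp; the last joint's range is limited). The gripper opens to 87 mm and grips with 3 to 60 N. Pads are 19 mm wide; open, the fingers measure 117 mm over their backs; the gripper's body (75 mm by 190 mm) begins 51 mm behind the grasp point.
Start: joints at [-1.144, 0.332, -0.065, 1.46, 0.022, 1.35, -0.088], TCP at [0.272, 0.563, 0.223] pointing down, gripper open.
Joint ranges: [-2.6, 2.6], [-0.5, 2.12], [-1.47, 1.34], [0.16, 2.42], [-1.27, 4.41], [0.06, 2.06], [-2.6, 2.6]. Speed limits (rad/s): [2.22, 2.22, 2.79, 2.79, 3.14, 3.14, 3.14].

### API

Orientations are given as a unit quaternion [x, y, z, w].
In Python, from bench import r, camera, close_job gives the robot as it stands. The module is installed in compiled form; this text tells all that it offers.
- The arm moves only by the shell command python3 -m crank 'ROWS' [FORCE]. ROWS is JSON, a list of rows, each an object of numbers: "x", "y", "z": the shift along the tool's x, y, z scaled (see below); "ax", "ay", "az": the turn, a rotation vector about the tool's x, y, z scaled (see below); "claw": the closure, from -1 (fully open) to 1 (shut), so that 0 is half open. A call has exactly 5 rows; each row is the pose to reach, as a shift and turn from the pose commanded when the call began, along the tool's axes at that moment; what a row does not reach only later rows make up. The controller multiplies each number of a shift by 1 m and each number of a turn by 2 rad. A row lasts 1/12 s, in which the tool goes at most 41.7 mm and 7.16 degrees, less where a joint would pass 70% of its speed; a pose out of reach is approached as far as the arm can. A call with a number of a shift or a turn outside -1 to 1 is refused whole. A call with a gripper value outside its range is refused whole. The fingers move at their own pace and stop on an object; FORCE is the grip in N (left out, the last holds). Time passes only in rows, so rows that repeat a pose let the fingers close, or fill a call up. It gives the time, the measured TCP pose, the force and the opening at its end, in the units of the state.
- r.read_state(): the state, without advancing time (a new reading comes with each control period).
- camera(name): name is "scene" or "top" or "wrist"; returns a dict with "color" (480x640x3 uint8, blue, green, red), "fx", "fy", "cx", "cy" (pixels), "eye" and "orientation" of the camera in the world. Camera axes: x right, y down, z forward; pixel columns grow to the right and rows downward; lengths in m; the calibration is good to about 2 mm. A picture is of the moment at which its call begins. There is no depth.
- close_job(): hands the job in, once; it reports no verdict.
The state is a dict: "time": time; "joint_positions": joint angles; "joint_vel": joint speeds; "joint_torque": joint torques, N m; "ee_pos": TCP position; "eef_rot": TCP orientation; "ft_force": force on the tool from outside, world axes, zero at the start; "torque": the same for the moment, N m; "width": finger opening in m.
Only numpy, scipy, OpenCV 4.12 (cv2) and the standard library are available. Lean on these libraries where they do the work, as an engineer would, in place of code of your own. Each camera call takes 0.05 s, during which the arm holds its last target. There are 200 camera calls.

### The job

Put the empty open-fronted parts bins away inside one another without picking them up: slide the yellow bin along the bench, back wall first, through the open front of the red bin (which is screwed down), easing it over the edge of the floor, and press it gently fully home against the back. Then slide the green bin fully home into the yellow one in the same way. Do not tip the bins or ram them home, and leave the blue pot, the jar and the plaster cast where they are.

Things in the scene. Friction and masses are not known exactly. Their poses are not given: they have to be found in the camera images.
- red_bin: Large red open-fronted bin, fixed to the bench; place and heading vary. 130 mm deep (x), 126 wide (y), 55 high; walls 4, floor 2 (a square step at the mouth). Origin: centre of underside, z up. +x points to its back wall (inner face x = +61); fully open mouth at x = -65. Room inside 118 wide. A bin pushed in level wedges on the step: ease its back wall up a few mm as it meets it.
- yellow_bin: Middle yellow bin, loose, 0.15-0.35 kg. 125 mm deep (x), 112 wide (y), 50 high; walls 3, floor 2. Origin: centre of underside. +x to its back wall (outer x = +62.5, inner +59.5); open mouth x = -62.5. Inside 106 wide. Back's lower edge bevelled (6 up over 16), back corners chamfered 4, to ride over floor edges. Home: origin at x = -1.5 in the red bin's frame, same heading, 3 mm play each side.
- green_bin: Small green bin, loose, 0.12-0.28 kg. 120 mm deep (x), 100 wide (y), 45 high; walls 3, floor 2. Origin: centre of underside. +x to its back wall (outer x = +60, inner +57); open mouth x = -60. Inside 94 wide. Bevelled and chamfered like the yellow bin. Home: origin at x = -0.5 in the yellow bin's frame, same heading, 3 mm play each side. Fingers let down inside a bin can push its back and sides.
- blue_pot: Bystander: blue ceramic cup, 76 mm across, 85 mm high, beyond the bins. Origin: centre of its underside.
- jar: Bystander: amber jar with a white cap, 60 mm across, 80 mm high, beyond the bins. Origin: centre of its underside.
- cast: Bystander: white plaster dental cast, 68 mm across, 27 mm high, between robot and red bin. Origin: centre of its underside. In all three bins the side walls drop to 55 % of their height in the last 55 mm before the mouth.
Things that resemble listed ones, but are neither listed nor needed, are in the scene too. Several things have the shape of the green_bin; the one meant has the colours described above. There is more than one size of the yellow_bin; the one meant has the size given above.

How it is judged:
On the way, in this order (a step that is already met when the one before it is completed fails the run):
1. the yellow bin is fully home in the red bin (x of yellow_bin in the frame of red_bin above -0.0045 m and horizontal distance between yellow_bin and red_bin below 0.008 m and angle between the x axis of yellow_bin and the x axis of red_bin, either way round below 0.1 rad and height (world z) of yellow_bin below 0.006 m), for 0.2 s.
2. the green bin is fully home in the yellow bin (x of green_bin in the frame of yellow_bin above -0.0035 m and horizontal distance between green_bin and yellow_bin below 0.008 m and angle between the x axis of green_bin and the x axis of yellow_bin, either way round below 0.1 rad), for 0.2 s.
At the end, for the whole second after the job is handed in: The yellow bin stands flat in the red bin with its back within 3 mm of the red bin's back, the green bin stands flat in the yellow bin with its back within 3 mm of the yellow bin's back, both with the same heading (within 0.1 rad) and at rest; pot, jar and cast are within 20 mm of where they stood (all of step 1 and all of step 2 and angle between each of yellow_bin, green_bin's own z axis and vertical below 0.05 rad and height (world z) of green_bin below 0.009 m and linear speed of each of yellow_bin, green_bin below 0.01 m/s and distance of each of blue_pot, jar, cast from where it was at the start of the episode below 0.02 m); the robot touches nothing.
It fails at once if a bin is lifted (its underside more than 20 mm above the bench) or tipped by more than 0.25 rad (height (world z) of any of yellow_bin, green_bin above 0.02 m or angle between any of yellow_bin, green_bin's own z axis and vertical above 0.25 rad).
It fails at once if a bin is rammed home: more than 60 N between yellow and red or between green and yellow (contact force between yellow_bin and red_bin above 60 N or contact force between green_bin and yellow_bin above 60 N).
It fails at once if the pot, the jar or the cast is moved by more than 20 mm (distance of any of blue_pot, jar, cast from where it was at the start of the episode above 0.02 m).
It also fails if it takes over 72 s, if anything falls off the work surface, if the arm or the gripper's body presses on something with over 40 N, if the wrist force passes 120 N, or if a joint passes its speed limit or range.

## Working session

There is one attempt and no reset: what is moved stays moved. The work goes in short steps, Python scripts to look and compute and a shell command to move; the robot and the scene stay as the last step left them, time stands still between calls to the robot, and variables do not carry over. Pictures are saved under pics/ and viewed, about 8 in all and at most 12, crops included, and the job is handed in when it is done.

```bash
mkdir -p pics
python3 - <<'E'
from bench import r,camera
import cv2,json
for n in("top","scene"):
    c=camera(n); cv2.imwrite(f"pics/{n}0.png",c["color"])
    print(n,{k:c[k] for k in c if k!="color"})
s=r.read_state();print(s["time"],s["ee_pos"],s["eef_rot"],s["width"],r.tcp_to_grasp)
E
```

```text
top {'fx': 523.0841395673881, 'fy': 523.0841395673881, 'cx': 323.3115917234591, 'cy': 237.3292514796366, 'eye': array([0.46394104, 0.00155848, 0.93083859]), 'orientation': array([ 0.71285342, -0.69840655,  0.05405321, -0.0338606 ])}
scene {'fx': 486.76868102918195, 'fy': 486.76868102918195, 'cx': 314.1832195615933, 'cy': 233.59750427754432, 'eye': array([ 1.37652739, -0.23046985,  0.73010481]), 'orientation': array([ 0.72322655,  0.5442543 , -0.25903368, -0.33709372])}
0.1 [0.27156948 0.56252458 0.22183372] [ 8.46974625e-01  5.31632926e-01 -5.30912546e-04  3.66443916e-04] 0.0869115614359105 -0.0187
```

View pics/top0.png

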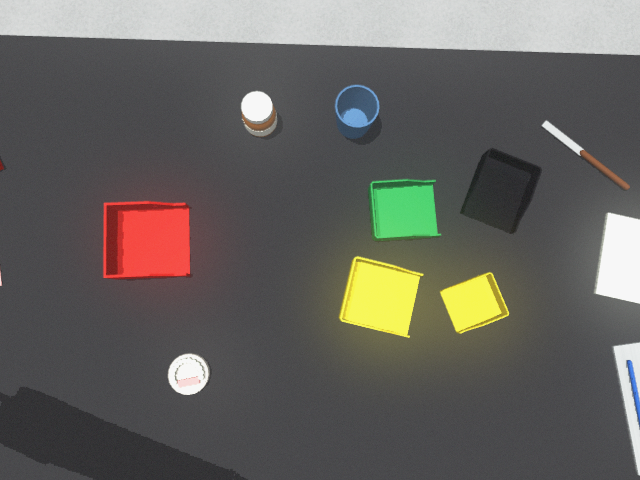

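View pics/scene0.png

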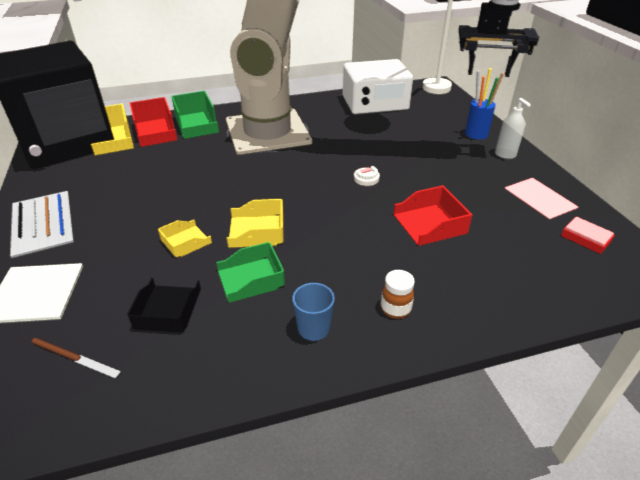

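```bash
cat > fit.py <<'E'
import numpy as np,cv2
from scipy.optimize import minimize
from scipy.spatial.transform import Rotation as R
DIM=dict(red=(.130,.126,.055,.004),yellow=(.125,.112,.050,.003),green=(.120,.100,.045,.003))
def proj(c,P):
    q=R.from_quat(c["orientation"]).inv().apply(np.asarray(P)-c["eye"])
    return np.c_[c["fx"]*q[:,0]/q[:,2]+c["cx"],c["fy"]*q[:,1]/q[:,2]+c["cy"]]
def unproj(c,u,v,z):
    d=R.from_quat(c["orientation"]).apply([(u-c["cx"])/c["fx"],(v-c["cy"])/c["fy"],1])
    return c["eye"]+d*(z-c["eye"][2])/d[2]
def polys(n):
    L,W,H,t=DIM[n];a=L/2;b=W/2;h=.55*H;m=-a+.055
    P=[[(-a,-b,0),(a,-b,0),(a,b,0),(-a,b,0)]]
    for x in(a,a-t):P.append([(x,-b,0),(x,b,0),(x,b,H),(x,-b,H)])
    P.append([(a-t,-b,H),(a,-b,H),(a,b,H),(a-t,b,H)])
    for s in(1,-1):
        for y in(s*b,s*(b-t)):P.append([(-a,y,0),(a,y,0),(a,y,H),(m,y,H),(m,y,h),(-a,y,h)])
        for x0,x1,z in((-a,m,h),(m,a,H)):P.append([(x0,s*b,z),(x1,s*b,z),(x1,s*(b-t),z),(x0,s*(b-t),z)])
    return P
def render(c,n,p,S,z0,box):
    x,y,th=p;k=np.array([[np.cos(th),-np.sin(th)],[np.sin(th),np.cos(th)]])
    u0,v0,u1,v1=box;im=np.zeros(((v1-v0)*S,(u1-u0)*S),np.uint8)
    for q in polys(n):
        q=np.array(q);w=np.c_[q[:,:2]@k.T+[x,y],q[:,2]+z0]
        cv2.fillPoly(im,[np.round(((proj(c,w)-[u0,v0]+.5)*S-.5)*16).astype(int)],255,shift=4)
    return cv2.resize(im,None,fx=1/S,fy=1/S,interpolation=cv2.INTER_AREA)/255.
HUE=dict(red=(0,1),yellow=(30,1),green=(65,1))
def mask(c,n,box):
    hsv=cv2.cvtColor(c["color"],cv2.COLOR_BGR2HSV).astype(int);u0,v0,u1,v1=box
    d=np.abs((hsv[...,0]-HUE[n][0]+90)%180-90)
    return ((d<13)&(hsv[...,1]>110)&(hsv[...,2]>85))[v0:v1,u0:u1].astype(float)
def fit(c,n,p0,box,z0=0.):
    m=mask(c,n,box)
    f=lambda p:np.abs(render(c,n,p,6,z0,box)-m).sum()
    best=None
    for d in(-.08,0,.08):
        s=np.array([[0,0,0],[.008,0,0],[0,.008,0],[0,0,.08]])+np.array(p0)+[0,0,d]
        o=minimize(f,p0,method="Nelder-Mead",options=dict(initial_simplex=s,xatol=1e-5,fatol=.01,maxiter=400))
        if best is None or o.fun<best.fun:best=o
    return best.x,best.fun,m.sum()
E
python3 - <<'E'
from bench import r,camera
from fit import *
c=camera("top")
for n,uv,box,th in(("red",(147,240),(85,180,215,300),1.57),("yellow",(380,297),(325,245,430,345),1.4),("green",(405,210),(360,165,447,250),1.57)):
    x,y,_=unproj(c,*uv,0.01)
    print(n,*fit(c,n,(x,y,th),box))
for n,uv,h in(("pot",(355,125),0),("jar",(260,125),0),("cast",(188,375),0.01)):print(n,unproj(c,*uv,h))
a=cv2.resize(c["color"][172:342,92:206],None,fx=3.5,fy=3.5,interpolation=cv2.INTER_CUBIC)
b=cv2.resize(c["color"][172:342,335:449],None,fx=3.5,fy=3.5,interpolation=cv2.INTER_CUBIC)
cv2.imwrite("pics/crop1.png",np.hstack([a,b]))
E
```

```text
red [0.56598609 0.27985087 1.62955147] 149.56470588235294 6652.0
yellow [ 0.47659125 -0.12537839  1.35114908] 122.01568627450979 4805.0
green [ 0.63226389 -0.16677977  1.66866958] 163.70588235294116 3777.0
pot [ 0.79100042 -0.07863934  0.        ]
jar [0.78592783 0.09618387 0.        ]
cast [0.33765057 0.20270639 0.01      ]
```

View pics/crop1.png

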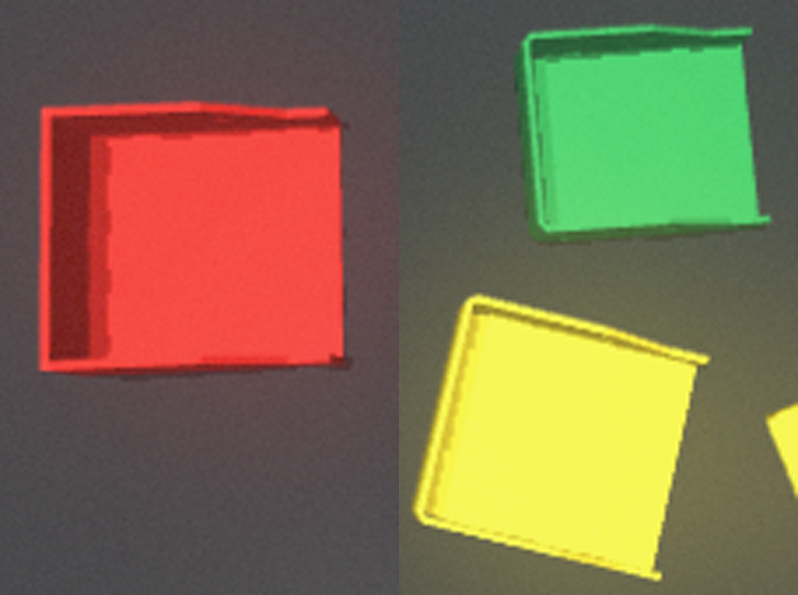

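```bash
cat >> fit.py <<'E'
def overlay(c,items,boxes,fn,S=3.5):
    out=[]
    for u0,v0,u1,v1 in boxes:
        im=cv2.resize(c["color"][v0:v1,u0:u1],None,fx=S,fy=S,interpolation=cv2.INTER_CUBIC)
        for n,p,z0 in items:
            x,y,th=p;k=np.array([[np.cos(th),-np.sin(th)],[np.sin(th),np.cos(th)]])
            for q in polys(n):
                q=np.array(q);w=np.c_[q[:,:2]@k.T+[x,y],q[:,2]+z0]
                cv2.polylines(im,[np.round(((proj(c,w)-[u0,v0]+.5)*S-.5)*16).astype(int)],True,(255,0,255),1,cv2.LINE_AA,4)
        out.append(im)
    cv2.imwrite(fn,np.hstack(out))
E
python3 - <<'E'
from bench import camera
from fit import *
c=camera("top")
overlay(c,[("red",(.56599,.27985,1.6296),0),("yellow",(.47659,-.12538,1.3511),0),("green",(.63226,-.16678,1.6687),0)],[(92,172,206,342),(335,172,449,342)],"pics/ov1.png")
E
```

```text
(no output)
```

View pics/ov1.png

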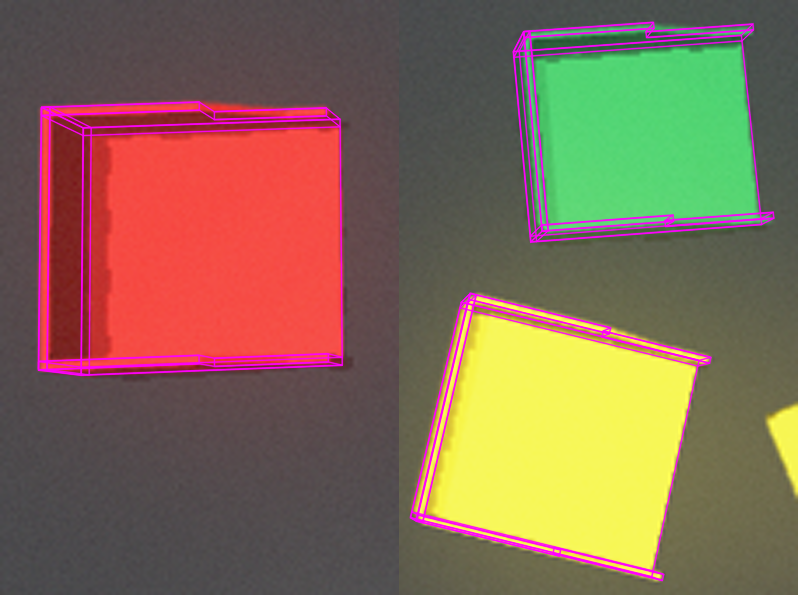

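The large yellow bin at (380,297) measures about 125 mm, so it is the one meant. The yellow at (475,302) is too small. The only loose green bin is at (405,210), and the black one at (500,190) has the wrong colour. The overlays agree with the picture to about 1 mm.

```bash
cat > go.py <<'E'
import sys,numpy as np
from bench import r
from scipy.spatial.transform import Rotation as R
s=r.read_state();q=R.from_quat(s["eef_rot"]);m=q.as_matrix();x,y,z,th=map(float,sys.argv[1:5])
T=np.array([[np.cos(th),np.sin(th),0],[np.sin(th),-np.cos(th),0],[0,0,-1]])
print("t",round(s["time"],2),"tcp",np.round(s["ee_pos"],4),"yaw",round(np.arctan2(m[1,0],m[0,0]),4),"F",np.round(s["ft_force"],1),"w",round(float(s["width"]),4))
print("shift",np.round(m.T@(np.array([x,y,z])-s["ee_pos"]),4),"turn/2",np.round((q.inv()*R.from_matrix(T)).as_rotvec()/2,4))
E
python3 -m crank '[{"x":-0.028,"y":0.028,"z":0.006,"az":-0.023,"claw":-1},{"x":-0.056,"y":0.056,"z":0.012,"az":-0.046,"claw":-1},{"x":-0.084,"y":0.084,"z":0.018,"az":-0.069,"claw":-1},{"x":-0.112,"y":0.112,"z":0.024,"az":-0.092,"claw":-1},{"x":-0.14,"y":0.14,"z":0.03,"az":-0.115,"claw":-1}]' 20; python3 go.py .4899 -.0658 .12 1.351
```

```text
t 0.2 tcp [0.2717 0.5626 0.2221] yaw 1.121 F [-0.6 -0.5  0.5] w 0.0868
shift [-0.4709  0.4698  0.1025] turn/2 [-0.      0.0004 -0.115 ]schema error: expected keys x, y, z, ax, ay, az, claw
```

Every key is needed in each row.

```bash
python3 -m crank '[{"x":-0.028,"y":0.028,"z":0.006,"ax":0,"ay":0,"az":-0.023,"claw":-1},{"x":-0.056,"y":0.056,"z":0.012,"ax":0,"ay":0,"az":-0.046,"claw":-1},{"x":-0.084,"y":0.084,"z":0.018,"ax":0,"ay":0,"az":-0.069,"claw":-1},{"x":-0.112,"y":0.112,"z":0.024,"ax":0,"ay":0,"az":-0.092,"claw":-1},{"x":-0.14,"y":0.14,"z":0.03,"ax":0,"ay":0,"az":-0.115,"claw":-1}]' 20; python3 go.py .4899 -.0658 .12 1.351
```

```text
time: 0.62
ee_pos: [0.3372, 0.374, 0.1921]
eef_rot: [0.78, 0.626, -0.0, -0.0]
ft_force: [0.2, 1.0, 0.3]
width: 0.0874
t 0.62 tcp [0.3372 0.374  0.1921] yaw 1.3533 F [0.2 1.  0.3] w 0.0874
shift [-0.3965  0.244   0.0721] turn/2 [-0.0001 -0.      0.0012]
```

```bash
python3 -m crank '[{"x":-0.03,"y":0.018,"z":0.003,"ax":0,"ay":0,"az":0,"claw":-1},{"x":-0.06,"y":0.036,"z":0.006,"ax":0,"ay":0,"az":0,"claw":-1},{"x":-0.09,"y":0.055,"z":0.01,"ax":0,"ay":0,"az":0,"claw":-1},{"x":-0.12,"y":0.073,"z":0.015,"ax":0,"ay":0,"az":0,"claw":-1},{"x":-0.15,"y":0.092,"z":0.02,"ax":0,"ay":0,"az":0,"claw":-1}]'
python3 -m crank '[{"x":-0.03,"y":0.018,"z":0.005,"ax":0,"ay":0,"az":0,"claw":-1},{"x":-0.06,"y":0.036,"z":0.01,"ax":0,"ay":0,"az":0,"claw":-1},{"x":-0.09,"y":0.055,"z":0.015,"ax":0,"ay":0,"az":0,"claw":-1},{"x":-0.12,"y":0.073,"z":0.02,"ax":0,"ay":0,"az":0,"claw":-1},{"x":-0.15,"y":0.092,"z":0.025,"ax":0,"ay":0,"az":0,"claw":-1}]'
python3 -m crank '[{"x":-0.024,"y":0.015,"z":0.006,"ax":0,"ay":0,"az":0,"claw":-1},{"x":-0.048,"y":0.03,"z":0.012,"ax":0,"ay":0,"az":0,"claw":-1},{"x":-0.072,"y":0.045,"z":0.018,"ax":0,"ay":0,"az":0,"claw":-1},{"x":-0.096,"y":0.06,"z":0.026,"ax":0,"ay":0,"az":0,"claw":-1},{"x":-0.0965,"y":0.06,"z":0.027,"ax":0,"ay":0,"az":0,"claw":0}]'; python3 go.py .4899 -.0658 .025 1.351
python3 - <<'E'
from bench import camera
import cv2
cv2.imwrite("pics/w1.png",camera("wrist")["color"])
E
```

```text
time: 1.03
ee_pos: [0.3942, 0.2078, 0.1724]
eef_rot: [0.78, 0.625, 0.0, -0.0]
ft_force: [1.1, 0.4, -0.3]
width: 0.0874
time: 1.45
ee_pos: [0.4512, 0.0413, 0.1475]
eef_rot: [0.78, 0.625, 0.0, -0.0]
ft_force: [1.2, 0.2, 0.0]
width: 0.0869
time: 1.87
ee_pos: [0.4888, -0.0696, 0.1196]
eef_rot: [0.782, 0.623, -0.001, 0.001]
ft_force: [-1.7, -0.5, -0.8]
width: 0.085
t 1.87 tcp [ 0.4888 -0.0696  0.1196] yaw 1.3454 F [-1.7 -0.5 -0.8] w 0.085
shift [0.0042 0.0002 0.0946] turn/2 [ 0.      0.0011 -0.0028]
```

View pics/w1.png

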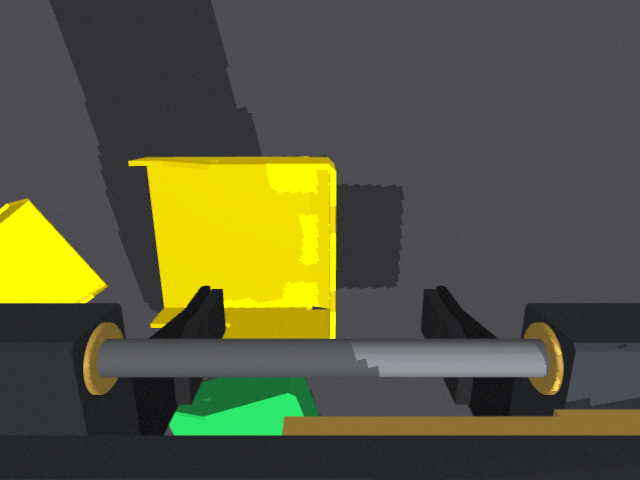

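The bin's back wall at column 335 lies between the fingers, which are at columns 212 and 435, so the alignment is good. Next I descend and grip.

```bash
python3 -m crank '[{"x":0.002,"y":0,"z":0.025,"ax":0,"ay":0,"az":0,"claw":0},{"x":0.004,"y":0,"z":0.05,"ax":0,"ay":0,"az":0,"claw":0},{"x":0.004,"y":0,"z":0.075,"ax":0,"ay":0,"az":0,"claw":0},{"x":0.004,"y":0,"z":0.092,"ax":0,"ay":0,"az":0,"claw":0},{"x":0.004,"y":0,"z":0.095,"ax":0,"ay":0,"az":0,"claw":0}]' 20
python3 go.py .4899 -.0658 .025 1.351
python3 -m crank '[{"x":0,"y":0,"z":0,"ax":0,"ay":0,"az":0,"claw":1},{"x":0,"y":0,"z":0,"ax":0,"ay":0,"az":0,"claw":1},{"x":0,"y":0,"z":0,"ax":0,"ay":0,"az":0,"claw":1},{"x":0,"y":0,"z":0,"ax":0,"ay":0,"az":0,"claw":1},{"x":0,"y":0,"z":0,"ax":0,"ay":0,"az":0,"claw":1}]' 20
python3 -m crank '[{"x":0,"y":0,"z":0,"ax":0,"ay":0,"az":0,"claw":1},{"x":0,"y":0,"z":0,"ax":0,"ay":0,"az":0,"claw":1},{"x":0,"y":0,"z":0,"ax":0,"ay":0,"az":0,"claw":1},{"x":0,"y":0,"z":0,"ax":0,"ay":0,"az":0,"claw":1},{"x":0,"y":0,"z":0,"ax":0,"ay":0,"az":0,"claw":1}]' 20
python3 go.py .4899 -.0658 .025 1.351
```

```text
time: 2.33
ee_pos: [0.4874, -0.0592, 0.0229]
eef_rot: [0.78, 0.626, -0.002, -0.001]
ft_force: [-1.3, 0.2, -0.9]
width: 0.0509
t 2.33 tcp [ 0.4874 -0.0592  0.0229] yaw 1.3524 F [-1.3  0.2 -0.9] w 0.0509
shift [-0.0059  0.0039 -0.0021] turn/2 [-0.0022  0.0004  0.0007]
time: 2.75
ee_pos: [0.4901, -0.0602, 0.0264]
eef_rot: [0.78, 0.625, 0.001, 0.0]
ft_force: [0.4, -0.9, 0.9]
width: 0.0183
time: 3.17
ee_pos: [0.4896, -0.061, 0.026]
eef_rot: [0.781, 0.625, -0.0, 0.0]
ft_force: [-2.4, -2.8, 6.2]
width: 0.0027
t 3.17 tcp [ 0.4896 -0.061   0.026 ] yaw 1.3504 F [-2.4 -2.8  6.2] w 0.0027
shift [-0.0046  0.0014  0.001 ] turn/2 [ 0.0001  0.0002 -0.0003]
```

```bash
python3 -m crank '[{"x":0.003,"y":0,"z":-0.001,"ax":0,"ay":0,"az":0,"claw":1},{"x":0.015,"y":0,"z":-0.001,"ax":0,"ay":0,"az":-0.02,"claw":1},{"x":0.03,"y":0,"z":-0.001,"ax":0,"ay":0,"az":-0.06,"claw":1},{"x":0.045,"y":0,"z":-0.001,"ax":0,"ay":0,"az":-0.1,"claw":1},{"x":0.06,"y":0.01,"z":-0.001,"ax":0,"ay":0,"az":-0.139,"claw":1}]' 30
python3 go.py .5697 .1934 .026 1.6296
python3 - <<'E'
from bench import camera
from fit import *
c=camera("top");cv2.imwrite("pics/t2.png",c["color"][150:350,230:450])
E
```

```text
time: 3.58
ee_pos: [0.5111, -0.0018, 0.0262]
eef_rot: [0.684, 0.73, -0.0, -0.001]
ft_force: [-0.1, -1.0, -0.2]
width: 0.0027
t 3.58 tcp [ 0.5111 -0.0018  0.0262] yaw 1.6359 F [-0.1 -1.  -0.2] w 0.0027
shift [0.191  0.0712 0.0002] turn/2 [-0.001  -0.0004  0.0031]
```

```bash
python3 -m crank '[{"x":0.02,"y":0.0075,"z":0,"ax":0,"ay":0,"az":0,"claw":1},{"x":0.045,"y":0.017,"z":0,"ax":0,"ay":0,"az":0,"claw":1},{"x":0.07,"y":0.026,"z":0,"ax":0,"ay":0,"az":0,"claw":1},{"x":0.095,"y":0.035,"z":0,"ax":0,"ay":0,"az":0,"claw":1},{"x":0.12,"y":0.045,"z":0,"ax":0,"ay":0,"az":0,"claw":1}]' 30
python3 -m crank '[{"x":0.02,"y":0.0075,"z":0,"ax":0,"ay":0,"az":0,"claw":1},{"x":0.04,"y":0.015,"z":0,"ax":0,"ay":0,"az":0,"claw":1},{"x":0.055,"y":0.02,"z":0,"ax":0,"ay":0,"az":0,"claw":1},{"x":0.068,"y":0.026,"z":0,"ax":0,"ay":0,"az":0,"claw":1},{"x":0.07,"y":0.026,"z":0,"ax":0,"ay":0,"az":0,"claw":1}]' 30
python3 -m crank '[{"x":0,"y":0,"z":0,"ax":0,"ay":0,"az":0,"claw":1},{"x":0,"y":0,"z":0,"ax":0,"ay":0,"az":0,"claw":1},{"x":0,"y":0,"z":0,"ax":0,"ay":0,"az":0,"claw":1},{"x":0,"y":0,"z":0,"ax":0,"ay":0,"az":0,"claw":1},{"x":0,"y":0,"z":0,"ax":0,"ay":0,"az":0,"claw":1}]' 30
python3 go.py .5697 .1934 .026 1.6296
python3 - <<'E'
from bench import camera,r
from fit import *
c=camera("top");p=r.read_state()["ee_pos"];th=1.63
e=np.array([np.cos(th),np.sin(th)]);n=np.array([-e[1],e[0]])
o=p[:2]-.061*e-.0014*n;print(o)
overlay(c,[("red",(.56599,.27985,1.6296),0),("yellow",(*o,th),0)],[(95,170,315,310)],"pics/ov2.png",3.6)
E
```

```text
time: 4.05
ee_pos: [0.55, 0.1209, 0.0262]
eef_rot: [0.686, 0.728, -0.0, -0.0]
ft_force: [0.7, -0.7, -1.0]
width: 0.0029
time: 4.47
ee_pos: [0.5722, 0.1936, 0.0263]
eef_rot: [0.685, 0.729, 0.001, -0.0]
ft_force: [0.3, 0.8, -0.5]
width: 0.0026
time: 4.88
ee_pos: [0.5721, 0.189, 0.0266]
eef_rot: [0.687, 0.727, -0.0, -0.0]
ft_force: [0.7, -0.3, -2.4]
width: 0.0027
t 4.88 tcp [0.5721 0.189  0.0266] yaw 1.6279 F [ 0.7 -0.3 -2.4] w 0.0027
shift [ 0.0045 -0.0021  0.0006] turn/2 [-0.0001  0.     -0.0008]
[0.57708987 0.12836437]
```

View pics/ov2.png

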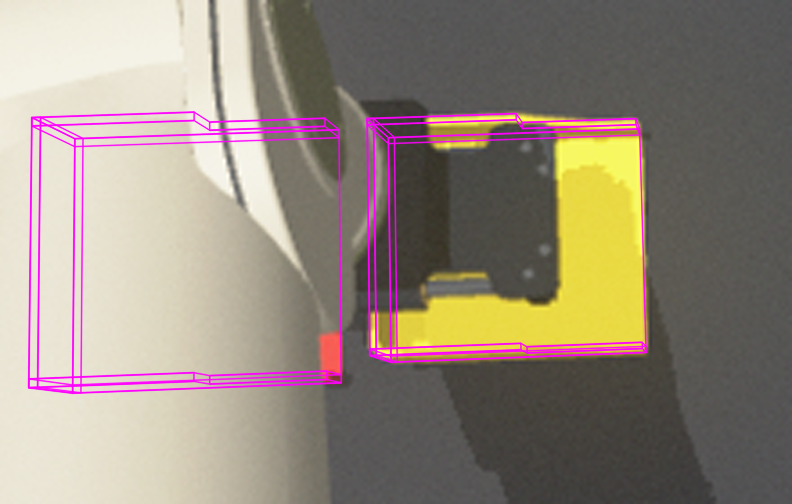

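The overlay agrees with the gripped yellow bin to about 1 mm: the back is about 25 mm short of the mouth and the lateral offset is 2 mm. I raise the back about 6 mm, centre it and enter slowly.

```bash
python3 -m crank '[{"x":0,"y":-0.001,"z":-0.002,"ax":0,"ay":0,"az":0,"claw":1},{"x":0,"y":-0.002,"z":-0.004,"ax":0,"ay":0,"az":0,"claw":1},{"x":0.004,"y":-0.002,"z":-0.006,"ax":0,"ay":0,"az":0,"claw":1},{"x":0.012,"y":-0.002,"z":-0.006,"ax":0,"ay":0,"az":0,"claw":1},{"x":0.018,"y":-0.002,"z":-0.006,"ax":0,"ay":0,"az":0,"claw":1}]' 30
python3 -m crank '[{"x":0.006,"y":0,"z":0,"ax":0,"ay":0,"az":0,"claw":1},{"x":0.012,"y":0,"z":0,"ax":0,"ay":0,"az":0,"claw":1},{"x":0.018,"y":0,"z":0,"ax":0,"ay":0,"az":0,"claw":1},{"x":0.024,"y":0,"z":0,"ax":0,"ay":0,"az":0,"claw":1},{"x":0.03,"y":0,"z":0,"ax":0,"ay":0,"az":0,"claw":1}]' 30
python3 -m crank '[{"x":0.004,"y":0,"z":0,"ax":0,"ay":0,"az":0,"claw":1},{"x":0.008,"y":0,"z":0,"ax":0,"ay":0,"az":0,"claw":1},{"x":0.012,"y":0,"z":0,"ax":0,"ay":0,"az":0,"claw":1},{"x":0.016,"y":0,"z":0.001,"ax":0,"ay":0,"az":0,"claw":1},{"x":0.02,"y":0,"z":0.002,"ax":0,"ay":0,"az":0,"claw":1}]' 30
python3 go.py .564 .3163 .026 1.6296
```

```text
time: 5.35
ee_pos: [0.5691, 0.2091, 0.0329]
eef_rot: [0.686, 0.728, 0.0, -0.0]
ft_force: [-0.3, -0.8, -1.9]
width: 0.003
time: 5.77
ee_pos: [0.5673, 0.2383, 0.0325]
eef_rot: [0.686, 0.727, 0.0, -0.0]
ft_force: [0.2, 0.0, -2.6]
width: 0.0024
time: 6.18
ee_pos: [0.5663, 0.2579, 0.0305]
eef_rot: [0.686, 0.727, 0.0, 0.0]
ft_force: [0.3, 1.0, -2.2]
width: 0.0027
t 6.18 tcp [0.5663 0.2579 0.0305] yaw 1.6288 F [ 0.3  1.  -2.2] w 0.0027
shift [0.0585 0.0011 0.0045] turn/2 [ 0.0001 -0.     -0.0004]
```

```bash
python3 -m crank '[{"x":0.006,"y":0,"z":0.001,"ax":0,"ay":0,"az":0,"claw":1},{"x":0.012,"y":0,"z":0.001,"ax":0,"ay":0,"az":0,"claw":1},{"x":0.018,"y":0,"z":0.001,"ax":0,"ay":0,"az":0,"claw":1},{"x":0.024,"y":0.001,"z":0.001,"ax":0,"ay":0,"az":0,"claw":1},{"x":0.03,"y":0.001,"z":0.001,"ax":0,"ay":0,"az":0,"claw":1}]' 30
python3 -m crank '[{"x":0.006,"y":0,"z":0,"ax":0,"ay":0,"az":0,"claw":1},{"x":0.012,"y":0,"z":0,"ax":0,"ay":0,"az":0,"claw":1},{"x":0.018,"y":0,"z":0,"ax":0,"ay":0,"az":0,"claw":1},{"x":0.023,"y":0,"z":0,"ax":0,"ay":0,"az":0,"claw":1},{"x":0.024,"y":0,"z":0.001,"ax":0,"ay":0,"az":0,"claw":1}]' 30
python3 -m crank '[{"x":0,"y":0,"z":0,"ax":0,"ay":0,"az":0,"claw":0.75},{"x":0,"y":0,"z":0,"ax":0,"ay":0,"az":0,"claw":0.75},{"x":0,"y":0,"z":0,"ax":0,"ay":0,"az":0,"claw":0.75},{"x":0,"y":0,"z":0,"ax":0,"ay":0,"az":0,"claw":0.75},{"x":0,"y":0,"z":0,"ax":0,"ay":0,"az":0,"claw":0.75}]' 30
python3 go.py .564 .3163 .026 1.6296
```

```text
time: 6.6
ee_pos: [0.5656, 0.2884, 0.0296]
eef_rot: [0.686, 0.727, 0.0, 0.0]
ft_force: [-0.4, 0.1, -1.8]
width: 0.003
time: 7.02
ee_pos: [0.5638, 0.3131, 0.0287]
eef_rot: [0.686, 0.728, 0.0, -0.0]
ft_force: [0.4, 0.1, -1.8]
width: 0.0029
time: 7.43
ee_pos: [0.5643, 0.3113, 0.0287]
eef_rot: [0.686, 0.727, 0.0, 0.0]
ft_force: [-0.3, 0.4, 0.2]
width: 0.0107
t 7.43 tcp [0.5643 0.3113 0.0287] yaw 1.6285 F [-0.3  0.4  0.2] w 0.0107
shift [ 0.005  -0.      0.0027] turn/2 [ 0.0002 -0.0001 -0.0005]
```

```bash
python3 -m crank '[{"x":0,"y":0,"z":-0.015,"ax":0,"ay":0,"az":0,"claw":0.75},{"x":0,"y":0,"z":-0.03,"ax":0,"ay":0,"az":0,"claw":0.75},{"x":0,"y":0,"z":-0.045,"ax":0,"ay":0,"az":0,"claw":0.75},{"x":-0.012,"y":-0.001,"z":-0.048,"ax":0,"ay":0,"az":0,"claw":1},{"x":-0.028,"y":-0.001,"z":-0.048,"ax":0,"ay":0,"az":0,"claw":1}]' 30
python3 -m crank '[{"x":0,"y":0,"z":0,"ax":0,"ay":0,"az":0,"claw":1},{"x":0,"y":0,"z":0.015,"ax":0,"ay":0,"az":0,"claw":1},{"x":0,"y":0,"z":0.03,"ax":0,"ay":0,"az":0,"claw":1},{"x":0,"y":0,"z":0.045,"ax":0,"ay":0,"az":0,"claw":1},{"x":0,"y":0,"z":0.06,"ax":0,"ay":0,"az":0,"claw":1}]' 30
python3 -m crank '[{"x":0.003,"y":0,"z":0,"ax":0,"ay":0,"az":0,"claw":1},{"x":0.006,"y":0,"z":0,"ax":0,"ay":0,"az":0,"claw":1},{"x":0.008,"y":0,"z":0,"ax":0,"ay":0,"az":0,"claw":1},{"x":0.01,"y":0,"z":0,"ax":0,"ay":0,"az":0,"claw":1},{"x":0.012,"y":0,"z":0,"ax":0,"ay":0,"az":0,"claw":1}]' 30
python3 go.py .5635 .3228 .017 1.6296
```

```text
time: 7.85
ee_pos: [0.5649, 0.2841, 0.0774]
eef_rot: [0.685, 0.728, 0.001, 0.0]
ft_force: [-0.3, -0.2, 0.1]
width: 0.0045
time: 8.27
ee_pos: [0.5643, 0.2817, 0.0148]
eef_rot: [0.687, 0.727, -0.001, -0.0]
ft_force: [0.4, -0.3, 0.1]
width: 0.001
time: 8.68
ee_pos: [0.5645, 0.2961, 0.0175]
eef_rot: [0.686, 0.727, 0.001, 0.0]
ft_force: [0.2, 1.0, -0.1]
width: 0.0004
t 8.68 tcp [0.5645 0.2961 0.0175] yaw 1.6291 F [ 0.2  1.  -0.1] w 0.0004
shift [0.0267 0.0006 0.0005] turn/2 [ 0.0006 -0.0004 -0.0002]
```

```bash
python3 -m crank '[{"x":0.003,"y":0,"z":0,"ax":0,"ay":0,"az":0,"claw":1},{"x":0.006,"y":0,"z":0,"ax":0,"ay":0,"az":0,"claw":1},{"x":0.009,"y":0,"z":0,"ax":0,"ay":0,"az":0,"claw":1},{"x":0.012,"y":0,"z":0,"ax":0,"ay":0,"az":0,"claw":1},{"x":0.014,"y":0,"z":0,"ax":0,"ay":0,"az":0,"claw":1}]' 30
python3 -m crank '[{"x":0.001,"y":0,"z":0,"ax":0,"ay":0,"az":0,"claw":1},{"x":0.002,"y":0,"z":0,"ax":0,"ay":0,"az":0,"claw":1},{"x":0.003,"y":0,"z":0,"ax":0,"ay":0,"az":0,"claw":1},{"x":0.004,"y":0,"z":0,"ax":0,"ay":0,"az":0,"claw":1},{"x":0.005,"y":0,"z":0,"ax":0,"ay":0,"az":0,"claw":1}]' 30
python3 go.py .5635 .3228 .017 1.6296
python3 - <<'E'
from bench import camera
from fit import *
c=camera("scene");p=proj(c,[[.566,.28,.02]])[0].astype(int);print(p)
u,v=p;cv2.imwrite("pics/s2.png",cv2.resize(c["color"][v-70:v+70,u-90:u+90],None,fx=4.2,fy=4.2,interpolation=cv2.INTER_CUBIC))
E
```

```text
time: 9.1
ee_pos: [0.5631, 0.31, 0.0166]
eef_rot: [0.686, 0.727, 0.0, -0.0]
ft_force: [-1.0, -0.6, -0.0]
width: 0.0003
time: 9.52
ee_pos: [0.5629, 0.3145, 0.0165]
eef_rot: [0.686, 0.727, -0.0, -0.0]
ft_force: [0.6, -0.7, 0.6]
width: 0.0004
t 9.52 tcp [0.5629 0.3145 0.0165] yaw 1.6288 F [ 0.6 -0.7  0.6] w 0.0004
shift [ 0.0083  0.0011 -0.0005] turn/2 [-0.      0.     -0.0004]
[429 215]
```

View pics/s2.png

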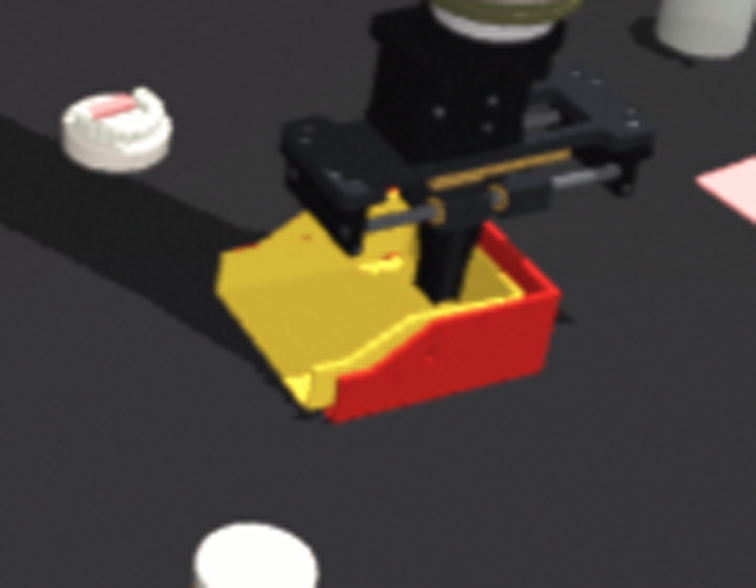

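Yellow is in level and still sticks out of the mouth by about 15–20 mm (crop 300–335, 390). I keep pushing gently.

```bash
python3 -m crank '[{"x":0.002,"y":0.0005,"z":0,"ax":0,"ay":0,"az":0,"claw":1},{"x":0.004,"y":0.001,"z":0,"ax":0,"ay":0,"az":0,"claw":1},{"x":0.006,"y":0.001,"z":0,"ax":0,"ay":0,"az":0,"claw":1},{"x":0.008,"y":0.001,"z":0,"ax":0,"ay":0,"az":0,"claw":1},{"x":0.01,"y":0.001,"z":0,"ax":0,"ay":0,"az":0,"claw":1}]' 30
python3 -m crank '[{"x":0.001,"y":0,"z":0,"ax":0,"ay":0,"az":0,"claw":1},{"x":0.002,"y":0,"z":0,"ax":0,"ay":0,"az":0,"claw":1},{"x":0.003,"y":0,"z":0,"ax":0,"ay":0,"az":0,"claw":1},{"x":0.004,"y":0,"z":0,"ax":0,"ay":0,"az":0,"claw":1},{"x":0.005,"y":0,"z":0,"ax":0,"ay":0,"az":0,"claw":1}]' 30
python3 go.py .5635 .3228 .017 1.6296
python3 - <<'E'
from bench import camera
from fit import *
c=camera("scene");u,v=429,215;cv2.imwrite("pics/s3.png",cv2.resize(c["color"][v-60:v+60,u-70:u+60],None,fx=4.2,fy=4.2,interpolation=cv2.INTER_CUBIC))
E
```

```text
time: 9.98
ee_pos: [0.5633, 0.3249, 0.0166]
eef_rot: [0.686, 0.727, 0.0, -0.0]
ft_force: [-0.2, -1.2, 0.4]
width: 0.0004
time: 10.4
ee_pos: [0.5632, 0.3262, 0.0164]
eef_rot: [0.687, 0.727, -0.002, 0.001]
ft_force: [-3.8, -14.8, 7.5]
width: 0.0005
t 10.4 tcp [0.5632 0.3262 0.0164] yaw 1.6269 F [ -3.8 -14.8   7.5] w 0.0005
shift [-0.0034  0.0001 -0.0006] turn/2 [-0.0008  0.002  -0.0013]
```

View pics/s3.png

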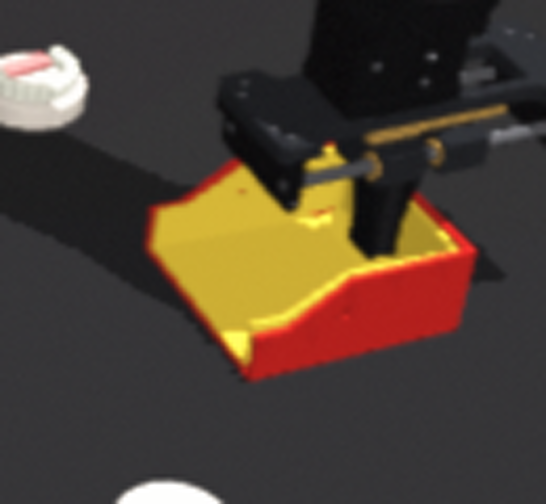

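Yellow is flush at the mouth, with a 15 N contact. I back off, raise the tool and go to the green bin.

```bash
python3 -m crank '[{"x":-0.006,"y":0,"z":0,"ax":0,"ay":0,"az":0,"claw":1},{"x":-0.012,"y":0,"z":-0.005,"ax":0,"ay":0,"az":0,"claw":1},{"x":-0.015,"y":0,"z":-0.035,"ax":0,"ay":0,"az":0,"claw":1},{"x":-0.015,"y":0,"z":-0.07,"ax":0,"ay":0,"az":0,"claw":1},{"x":-0.015,"y":0,"z":-0.105,"ax":0,"ay":0,"az":0,"claw":0.5}]' 30
python3 go.py .6266 -.1086 .12 1.6687
```

```text
time: 10.87
ee_pos: [0.5635, 0.3142, 0.1228]
eef_rot: [0.686, 0.727, -0.0, -0.0]
ft_force: [1.0, -0.1, 0.2]
width: 0.0026
t 10.87 tcp [0.5635 0.3142 0.1228] yaw 1.6287 F [ 1.  -0.1  0.2] w 0.0026
shift [-0.4257  0.0385  0.0027] turn/2 [-0.0004 -0.     -0.02  ]
```

```bash
python3 -m crank '[{"x":-0.03,"y":0,"z":0,"ax":0,"ay":0,"az":0,"claw":0},{"x":-0.068,"y":0.006,"z":0,"ax":0,"ay":0,"az":0,"claw":0},{"x":-0.106,"y":0.01,"z":0,"ax":0,"ay":0,"az":0,"claw":0},{"x":-0.144,"y":0.014,"z":0,"ax":0,"ay":0,"az":0,"claw":0},{"x":-0.182,"y":0.018,"z":0,"ax":0,"ay":0,"az":0,"claw":0}]'
python3 -m crank '[{"x":-0.036,"y":0.003,"z":0,"ax":0,"ay":0,"az":0,"claw":0},{"x":-0.072,"y":0.006,"z":0,"ax":0,"ay":0,"az":0,"claw":0},{"x":-0.108,"y":0.01,"z":0,"ax":0,"ay":0,"az":0,"claw":0},{"x":-0.144,"y":0.013,"z":0,"ax":0,"ay":0,"az":0,"claw":0},{"x":-0.17,"y":0.016,"z":0,"ax":0,"ay":0,"az":-0.02,"claw":0}]'
python3 go.py .6266 -.1086 .12 1.6687
```

```text
time: 11.28
ee_pos: [0.5926, 0.1326, 0.1223]
eef_rot: [0.686, 0.728, 0.001, -0.0]
ft_force: [0.9, 0.3, -0.0]
width: 0.0327
time: 11.7
ee_pos: [0.6185, -0.0385, 0.1223]
eef_rot: [0.673, 0.74, 0.0, 0.001]
ft_force: [-0.2, 0.0, 1.1]
width: 0.0433
t 11.7 tcp [ 0.6185 -0.0385  0.1223] yaw 1.6661 F [-0.2  0.   1.1] w 0.0433
shift [-0.0705  0.0014  0.0024] turn/2 [ 0.0007  0.0002 -0.0013]
```

```bash
python3 -m crank '[{"x":-0.02,"y":0,"z":0,"ax":0,"ay":0,"az":0,"claw":0},{"x":-0.045,"y":0.001,"z":0,"ax":0,"ay":0,"az":0,"claw":0},{"x":-0.065,"y":0.001,"z":0,"ax":0,"ay":0,"az":-0.001,"claw":0},{"x":-0.0705,"y":0.001,"z":0,"ax":0,"ay":0,"az":-0.001,"claw":0},{"x":-0.0705,"y":0.001,"z":0.002,"ax":0,"ay":0,"az":-0.001,"claw":0}]'
python3 go.py .6266 -.1086 .025 1.6687
python3 - <<'E'
from bench import camera
from fit import *
c=camera("top");w=camera("wrist")
e=np.array([np.cos(1.6296),np.sin(1.6296)]);o=np.array([.56599,.27985])-.0015*e
overlay(c,[("yellow",(*o,1.6296),.002)],[(92,185,206,295)],"pics/a.png",3.5)
a=cv2.imread("pics/a.png");b=cv2.resize(w["color"],(400,300));a=cv2.copyMakeBorder(a,0,max(0,300-a.shape[0]),0,0,0);b=cv2.copyMakeBorder(b,0,a.shape[0]-300,0,0,0)
cv2.imwrite("pics/ov3.png",np.hstack([a,b]))
E
```

```text
time: 12.12
ee_pos: [0.6264, -0.1069, 0.1202]
eef_rot: [0.672, 0.741, 0.0, 0.001]
ft_force: [0.0, -0.2, 0.0]
width: 0.0437
t 12.12 tcp [ 0.6264 -0.1069  0.1202] yaw 1.668 F [ 0.  -0.2  0. ] w 0.0437
shift [-0.0017 -0.0001  0.0952] turn/2 [ 0.0007  0.0002 -0.0003]
```

View pics/ov3.png

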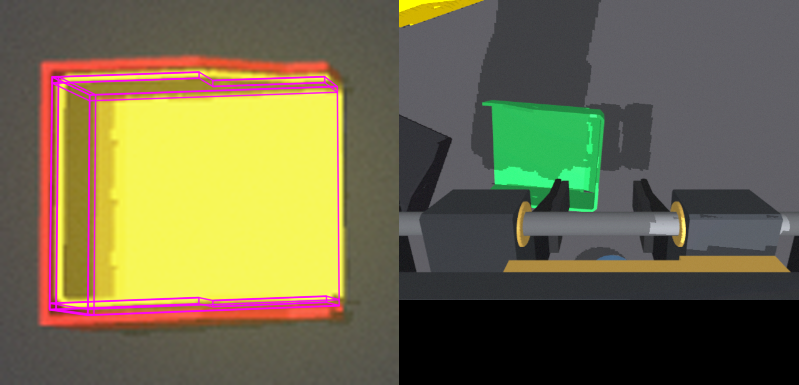

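Yellow fits the home model in the left panel, with its back at column 52, and sits about 1 mm towards world +x. In the right panel the green back wall at column 600 lies between the fingers at 560 and 642. I descend and grip.

```bash
python3 -m crank '[{"x":-0.001,"y":0,"z":0.025,"ax":0,"ay":0,"az":0,"claw":0},{"x":-0.001,"y":0,"z":0.05,"ax":0,"ay":0,"az":0,"claw":0},{"x":-0.001,"y":0,"z":0.075,"ax":0,"ay":0,"az":0,"claw":0},{"x":-0.001,"y":0,"z":0.092,"ax":0,"ay":0,"az":0,"claw":0},{"x":-0.001,"y":0,"z":0.095,"ax":0,"ay":0,"az":0,"claw":0}]' 20
python3 -m crank '[{"x":0,"y":0,"z":0,"ax":0,"ay":0,"az":0,"claw":0.5},{"x":0,"y":0,"z":0,"ax":0,"ay":0,"az":0,"claw":1},{"x":0,"y":0,"z":0,"ax":0,"ay":0,"az":0,"claw":1},{"x":0,"y":0,"z":0,"ax":0,"ay":0,"az":0,"claw":1},{"x":0,"y":0,"z":0,"ax":0,"ay":0,"az":0,"claw":1}]' 20
python3 -m crank '[{"x":0,"y":0,"z":0,"ax":0,"ay":0,"az":0,"claw":1},{"x":0,"y":0,"z":0,"ax":0,"ay":0,"az":0,"claw":1},{"x":0,"y":0,"z":0,"ax":0,"ay":0,"az":0,"claw":1},{"x":0,"y":0,"z":0,"ax":0,"ay":0,"az":0,"claw":1},{"x":0,"y":0,"z":0,"ax":0,"ay":0,"az":0,"claw":1}]' 20
python3 go.py .5723 .1920 .026 1.6296
```

```text
time: 12.63
ee_pos: [0.6243, -0.103, 0.021]
eef_rot: [0.67, 0.743, -0.001, -0.002]
ft_force: [-0.1, -0.2, 0.3]
width: 0.0435
time: 13.05
ee_pos: [0.627, -0.1058, 0.0256]
eef_rot: [0.671, 0.742, 0.001, 0.001]
ft_force: [0.5, 0.1, -0.1]
width: 0.0182
time: 13.47
ee_pos: [0.6265, -0.1061, 0.0249]
eef_rot: [0.671, 0.742, 0.0, 0.0]
ft_force: [-1.2, -0.1, 4.1]
width: 0.0026
t 13.47 tcp [ 0.6265 -0.1061  0.0249] yaw 1.6707 F [-1.2 -0.1  4.1] w 0.0026
shift [ 0.3021 -0.0242 -0.0012] turn/2 [0.0002 0.0001 0.0206]
```

```bash
python3 -m crank '[{"x":0.008,"y":0,"z":-0.001,"ax":0,"ay":0,"az":0,"claw":1},{"x":0.028,"y":-0.002,"z":-0.001,"ax":0,"ay":0,"az":0,"claw":1},{"x":0.053,"y":-0.004,"z":-0.001,"ax":0,"ay":0,"az":0,"claw":1},{"x":0.078,"y":-0.006,"z":-0.001,"ax":0,"ay":0,"az":0,"claw":1},{"x":0.103,"y":-0.008,"z":-0.001,"ax":0,"ay":0,"az":0,"claw":1}]' 30
python3 -m crank '[{"x":0.025,"y":-0.002,"z":0,"ax":0,"ay":0,"az":0,"claw":1},{"x":0.05,"y":-0.004,"z":0,"ax":0,"ay":0,"az":0.005,"claw":1},{"x":0.075,"y":-0.006,"z":0,"ax":0,"ay":0,"az":0.01,"claw":1},{"x":0.1,"y":-0.008,"z":0,"ax":0,"ay":0,"az":0.015,"claw":1},{"x":0.12,"y":-0.01,"z":0,"ax":0,"ay":0,"az":0.02,"claw":1}]' 30
python3 go.py .5723 .1936 .026 1.6296
```

```text
time: 13.88
ee_pos: [0.6072, -0.0024, 0.0251]
eef_rot: [0.671, 0.742, -0.0, -0.0]
ft_force: [-0.6, -0.4, -1.2]
width: 0.0029
time: 14.3
ee_pos: [0.5849, 0.1173, 0.0251]
eef_rot: [0.685, 0.729, -0.0, -0.001]
ft_force: [0.7, 0.9, -1.1]
width: 0.0025
t 14.3 tcp [0.5849 0.1173 0.0251] yaw 1.6324 F [ 0.7  0.9 -1.1] w 0.0025
shift [ 0.0769 -0.0079 -0.0008] turn/2 [-0.0004 -0.0004  0.0014]
```

```bash
python3 -m crank '[{"x":0.02,"y":-0.002,"z":0,"ax":0,"ay":0,"az":0,"claw":1},{"x":0.04,"y":-0.004,"z":0,"ax":0,"ay":0,"az":0,"claw":1},{"x":0.058,"y":-0.006,"z":0,"ax":0,"ay":0,"az":0.001,"claw":1},{"x":0.07,"y":-0.008,"z":0,"ax":0,"ay":0,"az":0.001,"claw":1},{"x":0.074,"y":-0.008,"z":0,"ax":0,"ay":0,"az":0.001,"claw":1}]' 30
python3 -m crank '[{"x":0,"y":0,"z":0,"ax":0,"ay":0,"az":0,"claw":1},{"x":0,"y":0,"z":-0.002,"ax":0,"ay":0,"az":0,"claw":1},{"x":0,"y":0,"z":-0.004,"ax":0,"ay":0,"az":0,"claw":1},{"x":0,"y":0,"z":-0.006,"ax":0,"ay":0,"az":0,"claw":1},{"x":0,"y":0,"z":-0.007,"ax":0,"ay":0,"az":0,"claw":1}]' 30
python3 go.py .5723 .1936 .026 1.6296
python3 - <<'E'
from bench import camera,r
from fit import *
c=camera("top");p=r.read_state()["ee_pos"];th=1.63
e=np.array([np.cos(th),np.sin(th)]);n=np.array([-e[1],e[0]])
o=p[:2]-.0585*e;d=o-[.56599,.27985];print(o,"red frame",d@e,d@n)
overlay(c,[("yellow",(.5671,.27835,1.6296),.002),("green",(*o,th),.004)],[(95,170,315,310)],"pics/ov4.png",3.6)
E
```

```text
time: 14.72
ee_pos: [0.5724, 0.1907, 0.0251]
eef_rot: [0.685, 0.729, -0.0, -0.001]
ft_force: [0.1, 0.1, -1.1]
width: 0.0027
time: 15.13
ee_pos: [0.5741, 0.1866, 0.033]
eef_rot: [0.687, 0.727, 0.0, 0.0]
ft_force: [0.6, -0.3, -2.1]
width: 0.0029
t 15.13 tcp [0.5741 0.1866 0.033 ] yaw 1.6275 F [ 0.6 -0.3 -2.1] w 0.0029
shift [ 0.0071 -0.0014  0.007 ] turn/2 [ 0.0003  0.     -0.001 ]
[0.5775959  0.12845823] red frame -0.15181323995165666 -0.0026278518922642326
```

View pics/ov4.png

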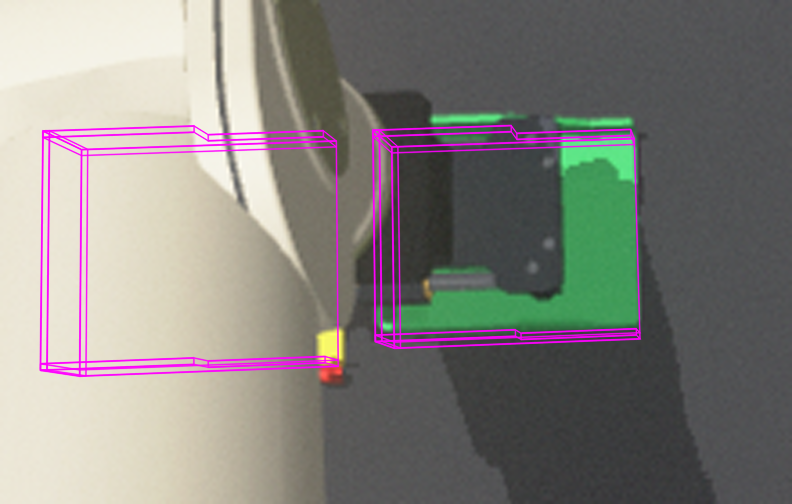

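Run:
```python
from bench import camera
from fit import *
c=camera("top");box=(253,190,282,275);m=mask(c,"green",box)
for z0 in(0,.004,.008):
  f=lambda p:np.abs(render(c,"green",p,6,z0,box)-m).sum()
  o=min((minimize(f,[.5776+a,.1285,1.63],method="Nelder-Mead",options=dict(initial_simplex=[[.5776+a,.1285,1.63],[.5826+a,.1285,1.63],[.5776+a,.1335,1.63],[.5776+a,.1285,1.70]])) for a in(0,.003,.006)),key=lambda o:o.fun)
  d=o.x[:2]-[.56599,.27985];e=np.array([np.cos(1.6296),np.sin(1.6296)]);n=np.array([-e[1],e[0]])
  print(z0,o.x,o.fun,"red frame",d@e,d@n)
# yellow's mouth corner visible: lateral check
box=(180,255,192,280);mm=mask(c,"yellow",box);print(m.sum(),mm.sum(0))
```

```text
0 [0.58511992 0.12911901 1.60361609] 16.725490196078432 red frame -0.15159471758889662 -0.01023843088163616
0.004 [0.58461584 0.12878129 1.60121021] 17.91764705882353 red frame -0.15190223484605941 -0.009715371722605032
0.008 [0.58401264 0.12849416 1.60142428] 19.219607843137254 red frame -0.15215341421686593 -0.009096341030279538
1111.0 [ 0.  0.  0.  7. 10. 10.  9.  9. 10. 10.  9.  0.]
```

The green bin's edges (rows 120 and 327 in the overlay) sit about 5 mm off the model, towards world +x. I shift sideways and remeasure with the heading fixed.

```bash
python3 -m crank '[{"x":0,"y":-0.002,"z":0,"ax":0,"ay":0,"az":0,"claw":1},{"x":0,"y":-0.004,"z":0,"ax":0,"ay":0,"az":0,"claw":1},{"x":0,"y":-0.006,"z":0,"ax":0,"ay":0,"az":0,"claw":1},{"x":0,"y":-0.006,"z":0,"ax":0,"ay":0,"az":0,"claw":1},{"x":0,"y":-0.006,"z":0,"ax":0,"ay":0,"az":0,"claw":1}]' 30
python3 go.py .5723 .1936 .026 1.6296
cat > chk.py <<'E'
from bench import camera,r
from fit import *
c=camera("top");box=(253,190,282,275);m=mask(c,"green",box);p=r.read_state()["ee_pos"]
e=np.array([np.cos(1.6296),np.sin(1.6296)]);n=np.array([-e[1],e[0]])
for th in(1.605,1.629,1.65):
  f=lambda q:np.abs(render(c,"green",(*q,th),6,.002,box)-m).sum()
  q0=p[:2]-.0585*e
  o=min((minimize(f,q0+[a,0],method="Nelder-Mead",options=dict(initial_simplex=[q0+[a,0],q0+[a+.005,0],q0+[a,.005]])) for a in(-.003,0,.003,.006)),key=lambda o:o.fun)
  k=np.array([np.cos(th),np.sin(th)])
  print(th,round(o.fun,1),"red frame origin",[np.round((o.x-[.56599,.27985])@v,4) for v in(e,n)],"back",[np.round((o.x+.06*k-[.56599,.27985])@v,4) for v in(e,n)])
overlay(c,[("green",(*o.x,1.629),.004)],[(215,170,295,290)],"pics/x.png",4)
E
python3 chk.py
```

```text
time: 15.65
ee_pos: [0.5675, 0.1873, 0.0325]
eef_rot: [0.686, 0.727, 0.0, -0.0]
ft_force: [0.6, -0.0, -2.5]
width: 0.003
t 15.65 tcp [0.5675 0.1873 0.0325] yaw 1.6291 F [ 0.6 -0.  -2.5] w 0.003
shift [0.006  0.0052 0.0065] turn/2 [-0.     -0.0001 -0.0002]
1.605 28.5 red frame origin [np.float64(-0.1514), np.float64(-0.0032)] back [np.float64(-0.0914), np.float64(-0.0047)]
1.629 20.5 red frame origin [np.float64(-0.1508), np.float64(-0.002)] back [np.float64(-0.0908), np.float64(-0.0021)]
1.65 30.2 red frame origin [np.float64(-0.151), np.float64(-0.0011)] back [np.float64(-0.0911), np.float64(0.0001)]
```

Lateral offset is −2.0 mm against about −1.2 mm for yellow, and the headings agree. Entering now.

```bash
python3 -m crank '[{"x":0.005,"y":-0.001,"z":0,"ax":0,"ay":0,"az":0,"claw":1},{"x":0.011,"y":-0.001,"z":0,"ax":0,"ay":0,"az":0,"claw":1},{"x":0.017,"y":-0.001,"z":0,"ax":0,"ay":0,"az":0,"claw":1},{"x":0.023,"y":-0.001,"z":0,"ax":0,"ay":0,"az":0,"claw":1},{"x":0.028,"y":-0.001,"z":0,"ax":0,"ay":0,"az":0,"claw":1}]' 30
python3 -m crank '[{"x":0.005,"y":0,"z":0,"ax":0,"ay":0,"az":0,"claw":1},{"x":0.01,"y":0,"z":0,"ax":0,"ay":0,"az":0,"claw":1},{"x":0.015,"y":0,"z":0,"ax":0,"ay":0,"az":0,"claw":1},{"x":0.02,"y":0,"z":0,"ax":0,"ay":0,"az":0,"claw":1},{"x":0.025,"y":0,"z":0,"ax":0,"ay":0,"az":0,"claw":1}]' 30
python3 -m crank '[{"x":0.005,"y":0,"z":0,"ax":0,"ay":0,"az":0,"claw":1},{"x":0.01,"y":0,"z":0,"ax":0,"ay":0,"az":0,"claw":1},{"x":0.015,"y":0,"z":0,"ax":0,"ay":0,"az":0,"claw":1},{"x":0.02,"y":0,"z":0.001,"ax":0,"ay":0,"az":0,"claw":1},{"x":0.025,"y":0,"z":0.002,"ax":0,"ay":0,"az":0,"claw":1}]' 30
python3 go.py .564 .3163 .029 1.6296
```

```text
time: 16.12
ee_pos: [0.5649, 0.2165, 0.0325]
eef_rot: [0.686, 0.728, 0.0, -0.0]
ft_force: [0.5, -0.2, -1.7]
width: 0.0026
time: 16.53
ee_pos: [0.5636, 0.2405, 0.0325]
eef_rot: [0.686, 0.727, 0.0, -0.0]
ft_force: [0.1, 0.1, -2.3]
width: 0.003
time: 16.95
ee_pos: [0.5621, 0.2656, 0.0305]
eef_rot: [0.686, 0.727, 0.0, -0.0]
ft_force: [0.3, -0.7, -1.7]
width: 0.003
t 16.95 tcp [0.5621 0.2656 0.0305] yaw 1.629 F [ 0.3 -0.7 -1.7] w 0.003
shift [0.0506 0.0048 0.0015] turn/2 [ 0.     -0.0001 -0.0003]
```

No side force. I continue 45 mm, then release.

```bash
python3 -m crank '[{"x":0.005,"y":0,"z":0,"ax":0,"ay":0,"az":0,"claw":1},{"x":0.01,"y":0,"z":0,"ax":0,"ay":0,"az":0,"claw":1},{"x":0.015,"y":0,"z":0,"ax":0,"ay":0,"az":0,"claw":1},{"x":0.02,"y":0,"z":0,"ax":0,"ay":0,"az":0,"claw":1},{"x":0.025,"y":0,"z":0,"ax":0,"ay":0,"az":0,"claw":1}]' 30
python3 -m crank '[{"x":0.005,"y":0,"z":0,"ax":0,"ay":0,"az":0,"claw":1},{"x":0.01,"y":0,"z":0,"ax":0,"ay":0,"az":0,"claw":1},{"x":0.015,"y":0,"z":0,"ax":0,"ay":0,"az":0,"claw":1},{"x":0.019,"y":0,"z":0.001,"ax":0,"ay":0,"az":0,"claw":1},{"x":0.02,"y":0,"z":0.001,"ax":0,"ay":0,"az":0,"claw":1}]' 30
python3 -m crank '[{"x":0,"y":0,"z":0,"ax":0,"ay":0,"az":0,"claw":0.75},{"x":0,"y":0,"z":0,"ax":0,"ay":0,"az":0,"claw":0.75},{"x":0,"y":0,"z":0,"ax":0,"ay":0,"az":0,"claw":0.75},{"x":0,"y":0,"z":0,"ax":0,"ay":0,"az":0,"claw":0.75},{"x":0,"y":0,"z":0,"ax":0,"ay":0,"az":0,"claw":0.75}]' 30
python3 go.py .564 .3163 .029 1.6296
```

```text
time: 17.37
ee_pos: [0.5606, 0.2905, 0.0306]
eef_rot: [0.686, 0.727, 0.0, -0.0]
ft_force: [0.8, -0.8, -2.3]
width: 0.0029
time: 17.78
ee_pos: [0.5592, 0.311, 0.0294]
eef_rot: [0.686, 0.728, 0.0, -0.0]
ft_force: [0.2, -0.1, -2.5]
width: 0.0028
time: 18.2
ee_pos: [0.5598, 0.3097, 0.0297]
eef_rot: [0.686, 0.727, 0.0, 0.0]
ft_force: [-0.7, 0.4, -0.5]
width: 0.0106
t 18.2 tcp [0.5598 0.3097 0.0297] yaw 1.6285 F [-0.7  0.4 -0.5] w 0.0106
shift [0.0064 0.0046 0.0007] turn/2 [ 0.0002 -0.0001 -0.0005]
```

```bash
python3 -m crank '[{"x":0,"y":0,"z":-0.015,"ax":0,"ay":0,"az":0,"claw":0.75},{"x":0,"y":0,"z":-0.03,"ax":0,"ay":0,"az":0,"claw":0.75},{"x":0,"y":0,"z":-0.045,"ax":0,"ay":0,"az":0,"claw":0.75},{"x":-0.012,"y":0.003,"z":-0.048,"ax":0,"ay":0,"az":0,"claw":1},{"x":-0.028,"y":0.005,"z":-0.048,"ax":0,"ay":0,"az":0,"claw":1}]' 30
python3 -m crank '[{"x":0,"y":0,"z":0,"ax":0,"ay":0,"az":0,"claw":1},{"x":0,"y":0,"z":0.015,"ax":0,"ay":0,"az":0,"claw":1},{"x":0,"y":0,"z":0.03,"ax":0,"ay":0,"az":0,"claw":1},{"x":0,"y":0,"z":0.045,"ax":0,"ay":0,"az":0,"claw":1},{"x":0,"y":0,"z":0.058,"ax":0,"ay":0,"az":0,"claw":1}]' 30
python3 -m crank '[{"x":0.003,"y":0,"z":0,"ax":0,"ay":0,"az":0,"claw":1},{"x":0.006,"y":0,"z":0,"ax":0,"ay":0,"az":0,"claw":1},{"x":0.009,"y":0,"z":0,"ax":0,"ay":0,"az":0,"claw":1},{"x":0.012,"y":0,"z":0,"ax":0,"ay":0,"az":0,"claw":1},{"x":0.015,"y":0,"z":0,"ax":0,"ay":0,"az":0,"claw":1}]' 30
python3 -m crank '[{"x":0.003,"y":0,"z":0,"ax":0,"ay":0,"az":0,"claw":1},{"x":0.006,"y":0,"z":0,"ax":0,"ay":0,"az":0,"claw":1},{"x":0.008,"y":0,"z":0,"ax":0,"ay":0,"az":0,"claw":1},{"x":0.01,"y":0,"z":0,"ax":0,"ay":0,"az":0,"claw":1},{"x":0.012,"y":0,"z":0,"ax":0,"ay":0,"az":0,"claw":1}]' 30
python3 go.py .5644 .3232 .019 1.6296
```

```text
time: 18.62
ee_pos: [0.5667, 0.2829, 0.0785]
eef_rot: [0.685, 0.728, 0.001, 0.0]
ft_force: [0.3, -0.3, -0.2]
width: 0.0042
time: 19.03
ee_pos: [0.5657, 0.2804, 0.0175]
eef_rot: [0.687, 0.727, -0.001, -0.0]
ft_force: [-0.6, -0.5, -0.4]
width: 0.0005
time: 19.45
ee_pos: [0.5657, 0.298, 0.0205]
eef_rot: [0.686, 0.727, 0.001, 0.0]
ft_force: [0.6, 0.8, -0.2]
width: 0.0009
time: 19.87
ee_pos: [0.5646, 0.3092, 0.0196]
eef_rot: [0.686, 0.727, -0.0, 0.0]
ft_force: [-0.3, -1.5, 0.9]
width: 0.0006
t 19.87 tcp [0.5646 0.3092 0.0196] yaw 1.6289 F [-0.3 -1.5  0.9] w 0.0006
shift [0.0139 0.0006 0.0006] turn/2 [ 0.      0.     -0.0004]
```

```bash
python3 -m crank '[{"x":0.002,"y":0,"z":0,"ax":0,"ay":0,"az":0,"claw":1},{"x":0.004,"y":0,"z":0,"ax":0,"ay":0,"az":0,"claw":1},{"x":0.006,"y":0,"z":0,"ax":0,"ay":0,"az":0,"claw":1},{"x":0.008,"y":0,"z":0,"ax":0,"ay":0,"az":0,"claw":1},{"x":0.01,"y":0,"z":0,"ax":0,"ay":0,"az":0,"claw":1}]' 30
python3 -m crank '[{"x":0.001,"y":0,"z":0,"ax":0,"ay":0,"az":0,"claw":1},{"x":0.002,"y":0,"z":0,"ax":0,"ay":0,"az":0,"claw":1},{"x":0.003,"y":0,"z":0,"ax":0,"ay":0,"az":0,"claw":1},{"x":0.004,"y":0,"z":0,"ax":0,"ay":0,"az":0,"claw":1},{"x":0.005,"y":0,"z":0,"ax":0,"ay":0,"az":0,"claw":1}]' 30
python3 go.py .5644 .3232 .019 1.6296
```

```text
time: 20.28
ee_pos: [0.564, 0.3194, 0.0195]
eef_rot: [0.686, 0.727, -0.0, -0.0]
ft_force: [0.2, -1.4, 0.6]
width: 0.0003
time: 20.7
ee_pos: [0.5638, 0.3239, 0.0195]
eef_rot: [0.686, 0.727, -0.0, 0.0]
ft_force: [1.0, -2.4, 0.3]
width: 0.0007
t 20.7 tcp [0.5638 0.3239 0.0195] yaw 1.6286 F [ 1.  -2.4  0.3] w 0.0007
shift [-0.0007  0.0006  0.0005] turn/2 [ 0.      0.0002 -0.0005]
```

```bash
python3 -m crank '[{"x":0.001,"y":0,"z":0,"ax":0,"ay":0,"az":0,"claw":1},{"x":0.002,"y":0,"z":0,"ax":0,"ay":0,"az":0,"claw":1},{"x":0.0025,"y":0,"z":0,"ax":0,"ay":0,"az":0,"claw":1},{"x":0.003,"y":0,"z":0,"ax":0,"ay":0,"az":0,"claw":1},{"x":0.003,"y":0,"z":0,"ax":0,"ay":0,"az":0,"claw":1}]' 30
python3 go.py .5644 .3232 .019 1.6296
```

```text
time: 21.12
ee_pos: [0.5638, 0.3245, 0.0195]
eef_rot: [0.687, 0.727, -0.001, 0.001]
ft_force: [-1.9, -10.1, 3.6]
width: 0.0003
t 21.12 tcp [0.5638 0.3245 0.0195] yaw 1.6271 F [ -1.9 -10.1   3.6] w 0.0003
shift [-0.0013  0.0005  0.0005] turn/2 [-0.0005  0.0016 -0.0012]
```

```bash
python3 -m crank '[{"x":-0.006,"y":0,"z":0,"ax":0,"ay":0,"az":0,"claw":1},{"x":-0.012,"y":0,"z":-0.005,"ax":0,"ay":0,"az":0,"claw":1},{"x":-0.015,"y":0,"z":-0.035,"ax":0,"ay":0,"az":0,"claw":1},{"x":-0.015,"y":0,"z":-0.07,"ax":0,"ay":0,"az":0,"claw":1},{"x":-0.015,"y":0,"z":-0.105,"ax":0,"ay":0,"az":0,"claw":1}]' 30
python3 -m crank '[{"x":-0.03,"y":0,"z":-0.01,"ax":0,"ay":0,"az":0,"claw":1},{"x":-0.068,"y":0,"z":-0.02,"ax":0,"ay":0,"az":0,"claw":1},{"x":-0.106,"y":0,"z":-0.03,"ax":0,"ay":0,"az":0,"claw":1},{"x":-0.144,"y":0,"z":-0.04,"ax":0,"ay":0,"az":0,"claw":1},{"x":-0.182,"y":0,"z":-0.05,"ax":0,"ay":0,"az":0,"claw":1}]'
python3 -m crank '[{"x":-0.036,"y":0,"z":0,"ax":0,"ay":0,"az":0,"claw":1},{"x":-0.072,"y":0,"z":0,"ax":0,"ay":0,"az":0,"claw":1},{"x":-0.108,"y":0,"z":0,"ax":0,"ay":0,"az":0,"claw":1},{"x":-0.13,"y":0,"z":0,"ax":0,"ay":0,"az":0,"claw":1},{"x":-0.13,"y":0,"z":0,"ax":0,"ay":0,"az":0,"claw":1}]'
python3 - <<'E'
from bench import camera
from fit import *
c=camera("top");s=camera("scene")
a=cv2.resize(c["color"][185:295,92:206],(456,440),interpolation=cv2.INTER_CUBIC)
b=cv2.resize(s["color"][165:275,370:455],(340,440),interpolation=cv2.INTER_CUBIC)
cv2.imwrite("pics/fin.png",np.hstack([a,b]))
o=np.array([.56599,.27985]);e=np.array([np.cos(1.6296),np.sin(1.6296)])
print(proj(c,[[*(o+.059*e),.052],[*(o+.058*e),.049],[*(o-.062*e),.006],[*(o-.064*e),.004]]))
for n,uv,h in(("pot",(355,125),0),("jar",(260,125),0),("cast",(188,375),0.01)):pass
ref=cv2.imread("pics/top0.png");
for n,(u,v) in dict(pot=(357,112),jar=(260,115),cast=(188,374)).items():print(n,np.abs(c["color"][v-28:v+28,u-28:u+28].astype(int)-ref[v-28:v+28,u-28:u+28]).mean())
E
```

```text
time: 21.53
ee_pos: [0.5639, 0.312, 0.1258]
eef_rot: [0.686, 0.727, -0.0, -0.0]
ft_force: [0.4, 1.6, 0.9]
width: 0.0001
time: 21.95
ee_pos: [0.5748, 0.1292, 0.1757]
eef_rot: [0.686, 0.728, 0.001, -0.0]
ft_force: [0.6, 0.0, 1.1]
width: 0.0005
time: 22.37
ee_pos: [0.5826, -0.0057, 0.1755]
eef_rot: [0.689, 0.725, 0.0, 0.001]
ft_force: [0.1, -0.3, -0.8]
width: 0.0003
[[107.26078613 239.42699748]
 [108.54362697 239.61952886]
 [186.49462664 240.05867368]
 [187.89171081 240.15152855]]
pot 91.23267431972789
jar 53.51328656462585
cast 1.9996811224489797
```

View pics/fin.png

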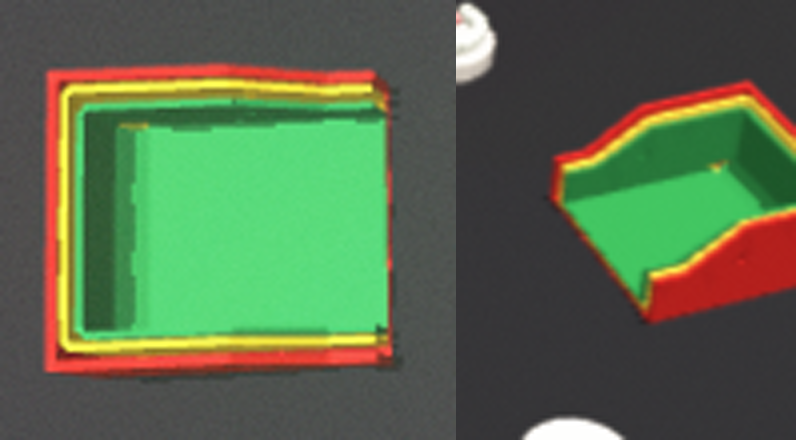

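Run:
```python
from bench import camera
from fit import *
cs=[camera("top")["color"].astype(float) for _ in range(4)];c=camera("top");I=np.mean(cs,0)
for v0,v1 in((225,235),(250,260)):
  P=I[v0:v1].mean(0).astype(int)
  print(v0,*[f"{u}:{P[u].tolist()}" for u in list(range(101,115))+list(range(184,192))])
o=np.array([.56599,.27985]);e=np.array([np.cos(1.6296),np.sin(1.6296)]);n=np.array([-e[1],e[0]])
for name,x,z in(("red out",65,55),("red in",61,55),("y out",61,52),("y in",58,52),("g out",58,49),("g in",55,49),("red floor",-65,2),("y floor",-64,4),("g floor",-62,6)):
  print(name,[np.round(proj(c,[[*(o+x/1e3*e+y*n),z/1e3]])[0],2).tolist() for y in(.016,-.029)])
```

```text
225 101:[77, 78, 79] 102:[77, 78, 79] 103:[75, 77, 159] 104:[66, 77, 246] 105:[64, 74, 244] 106:[52, 111, 212] 107:[66, 223, 235] 108:[81, 245, 246] 109:[42, 122, 138] 110:[67, 147, 130] 111:[119, 215, 86] 112:[103, 186, 77] 113:[53, 90, 50] 114:[53, 90, 50] 184:[124, 219, 90] 185:[124, 219, 90] 186:[124, 219, 90] 187:[119, 213, 91] 188:[89, 151, 115] 189:[65, 75, 162] 190:[80, 85, 79] 191:[79, 84, 79]
250 101:[77, 78, 79] 102:[76, 77, 92] 103:[74, 77, 183] 104:[67, 77, 246] 105:[64, 74, 244] 106:[51, 140, 197] 107:[77, 234, 240] 108:[72, 234, 238] 109:[42, 122, 139] 110:[68, 149, 131] 111:[118, 215, 87] 112:[97, 175, 73] 113:[52, 89, 49] 114:[53, 89, 49] 184:[126, 220, 90] 185:[127, 221, 90] 186:[126, 220, 91] 187:[126, 220, 90] 188:[115, 202, 110] 189:[57, 72, 149] 190:[69, 75, 68] 191:[79, 84, 79]
red out [[102.82, 248.89], [103.13, 222.14]]
red in [[105.26, 248.8], [105.55, 222.06]]
y out [[105.95, 248.98], [106.23, 222.33]]
y in [[107.77, 248.92], [108.04, 222.27]]
g out [[108.45, 249.1], [108.72, 222.54]]
g in [[110.26, 249.03], [110.52, 222.48]]
red floor [[188.79, 249.23], [188.57, 224.12]]
y floor [[187.97, 249.13], [187.75, 223.97]]
g floor [[186.57, 249.06], [186.36, 223.84]]
```

The profile shows red and yellow edges close to prediction, but the green back and mouth are about 1–2 px (2–3 mm) short, which is too near the limit. I go back in and press again, higher up the wall and somewhat harder, still well under 60 N.

```bash
python3 -m crank '[{"x":0.036,"y":0,"z":0,"ax":0,"ay":0,"az":0,"claw":1},{"x":0.072,"y":0,"z":0,"ax":0,"ay":0,"az":0,"claw":1},{"x":0.108,"y":0,"z":0,"ax":0,"ay":0,"az":0,"claw":1},{"x":0.144,"y":0,"z":0.01,"ax":0,"ay":0,"az":0,"claw":1},{"x":0.18,"y":0,"z":0.02,"ax":0,"ay":0,"az":0,"claw":1}]' 30
python3 -m crank '[{"x":0.03,"y":0,"z":0.01,"ax":0,"ay":0,"az":0,"claw":1},{"x":0.06,"y":0,"z":0.02,"ax":0,"ay":0,"az":0,"claw":1},{"x":0.09,"y":0,"z":0.03,"ax":0,"ay":0,"az":0,"claw":1},{"x":0.112,"y":0,"z":0.04,"ax":0,"ay":0,"az":0,"claw":1},{"x":0.12,"y":0,"z":0.05,"ax":0,"ay":0,"az":0,"claw":1}]' 30
python3 go.py .5652 .3098 .03 1.6296
```

```text
time: 23.13
ee_pos: [0.5718, 0.1833, 0.1549]
eef_rot: [0.686, 0.728, 0.001, 0.0]
ft_force: [0.5, 0.3, 0.5]
width: 0.0002
time: 23.55
ee_pos: [0.5632, 0.3059, 0.1037]
eef_rot: [0.684, 0.73, 0.0, -0.001]
ft_force: [-1.0, -0.0, -0.2]
width: 0.0007
t 23.55 tcp [0.5632 0.3059 0.1037] yaw 1.6353 F [-1.  -0.  -0.2] w 0.0007
shift [0.0036 0.0023 0.0737] turn/2 [-0.0004 -0.001   0.0028]
```

```bash
python3 -m crank '[{"x":0,"y":0.001,"z":0.015,"ax":0,"ay":0,"az":0,"claw":1},{"x":0,"y":0.001,"z":0.03,"ax":0,"ay":0,"az":0,"claw":1},{"x":0,"y":0.001,"z":0.045,"ax":0,"ay":0,"az":0,"claw":1},{"x":0,"y":0.001,"z":0.06,"ax":0,"ay":0,"az":0,"claw":1},{"x":0,"y":0.001,"z":0.073,"ax":0,"ay":0,"az":0,"claw":1}]' 30
python3 -m crank '[{"x":0.003,"y":0,"z":0,"ax":0,"ay":0,"az":0,"claw":1},{"x":0.006,"y":0,"z":0,"ax":0,"ay":0,"az":0,"claw":1},{"x":0.009,"y":0,"z":0,"ax":0,"ay":0,"az":0,"claw":1},{"x":0.012,"y":0,"z":0,"ax":0,"ay":0,"az":0,"claw":1},{"x":0.014,"y":0,"z":0,"ax":0,"ay":0,"az":0,"claw":1}]' 30
python3 go.py .5644 .3232 .03 1.6296
python3 -m crank '[{"x":0.001,"y":0,"z":0,"ax":0,"ay":0,"az":0,"claw":1},{"x":0.002,"y":0,"z":0,"ax":0,"ay":0,"az":0,"claw":1},{"x":0.003,"y":0,"z":0,"ax":0,"ay":0,"az":0,"claw":1},{"x":0.004,"y":0,"z":0,"ax":0,"ay":0,"az":0,"claw":1},{"x":0.004,"y":0,"z":0,"ax":0,"ay":0,"az":0,"claw":1}]' 30
python3 go.py .5644 .3232 .03 1.6296
```

```text
time: 23.97
ee_pos: [0.5658, 0.2998, 0.0303]
eef_rot: [0.686, 0.727, -0.0, 0.0]
ft_force: [0.3, -0.9, -0.5]
width: 0.0007
time: 24.38
ee_pos: [0.5656, 0.3153, 0.0325]
eef_rot: [0.686, 0.728, 0.001, 0.0]
ft_force: [-0.6, 0.6, -0.5]
width: 0.0006
t 24.38 tcp [0.5656 0.3153 0.0325] yaw 1.6296 F [-0.6  0.6 -0.5] w 0.0006
shift [ 0.0079 -0.0008  0.0026] turn/2 [ 0.0006 -0.0006 -0.    ]
time: 24.8
ee_pos: [0.565, 0.3185, 0.0316]
eef_rot: [0.686, 0.727, 0.0, -0.0]
ft_force: [0.5, 0.5, -0.5]
width: 0.0005
t 24.8 tcp [0.565  0.3185 0.0316] yaw 1.6291 F [ 0.5  0.5 -0.5] w 0.0005
shift [ 0.0047 -0.0003  0.0016] turn/2 [ 0.     -0.0001 -0.0002]
```

```bash
python3 -m crank '[{"x":0.001,"y":0,"z":0,"ax":0,"ay":0,"az":0,"claw":1},{"x":0.002,"y":0,"z":0,"ax":0,"ay":0,"az":0,"claw":1},{"x":0.003,"y":0,"z":0,"ax":0,"ay":0,"az":0,"claw":1},{"x":0.004,"y":0,"z":0,"ax":0,"ay":0,"az":0,"claw":1},{"x":0.005,"y":0,"z":0,"ax":0,"ay":0,"az":0,"claw":1}]' 30
python3 go.py .5644 .3232 .03 1.6296
python3 -m crank '[{"x":0.001,"y":0,"z":0,"ax":0,"ay":0,"az":0,"claw":1},{"x":0.002,"y":0,"z":0,"ax":0,"ay":0,"az":0,"claw":1},{"x":0.003,"y":0,"z":0,"ax":0,"ay":0,"az":0,"claw":1},{"x":0.004,"y":0,"z":0,"ax":0,"ay":0,"az":0,"claw":1},{"x":0.004,"y":0,"z":0,"ax":0,"ay":0,"az":0,"claw":1}]' 30
python3 go.py .5644 .3232 .03 1.6296
```

```text
time: 25.22
ee_pos: [0.5647, 0.3234, 0.0315]
eef_rot: [0.686, 0.727, 0.0, -0.0]
ft_force: [-0.4, 0.5, -0.4]
width: 0.0001
t 25.22 tcp [0.5647 0.3234 0.0315] yaw 1.629 F [-0.4  0.5 -0.4] w 0.0001
shift [-0.0002 -0.0003  0.0015] turn/2 [ 0.     -0.0001 -0.0003]
time: 25.63
ee_pos: [0.5647, 0.3261, 0.0315]
eef_rot: [0.686, 0.727, -0.001, 0.0]
ft_force: [-0.7, -5.3, 2.5]
width: 0.0005
t 25.63 tcp [0.5647 0.3261 0.0315] yaw 1.6283 F [-0.7 -5.3  2.5] w 0.0005
shift [-0.0029 -0.0004  0.0015] turn/2 [-0.0002  0.0007 -0.0006]
```

```bash
python3 -m crank '[{"x":0.001,"y":0,"z":0,"ax":0,"ay":0,"az":0,"claw":1},{"x":0.002,"y":0,"z":0,"ax":0,"ay":0,"az":0,"claw":1},{"x":0.003,"y":0,"z":0,"ax":0,"ay":0,"az":0,"claw":1},{"x":0.004,"y":0,"z":0,"ax":0,"ay":0,"az":0,"claw":1},{"x":0.004,"y":0,"z":0,"ax":0,"ay":0,"az":0,"claw":1}]' 30
python3 -m crank '[{"x":0,"y":0,"z":0,"ax":0,"ay":0,"az":0,"claw":1},{"x":0,"y":0,"z":0,"ax":0,"ay":0,"az":0,"claw":1},{"x":0,"y":0,"z":0,"ax":0,"ay":0,"az":0,"claw":1},{"x":0,"y":0,"z":0,"ax":0,"ay":0,"az":0,"claw":1},{"x":0,"y":0,"z":0,"ax":0,"ay":0,"az":0,"claw":1}]' 30
python3 go.py .5644 .3232 .03 1.6296
```

```text
time: 26.05
ee_pos: [0.5647, 0.3262, 0.0315]
eef_rot: [0.687, 0.726, -0.003, 0.001]
ft_force: [-4.3, -16.1, 9.4]
width: 0.0002
time: 26.47
ee_pos: [0.5647, 0.3262, 0.0315]
eef_rot: [0.687, 0.726, -0.003, 0.001]
ft_force: [-4.9, -16.2, 9.3]
width: 0.0004
t 26.47 tcp [0.5647 0.3262 0.0315] yaw 1.6257 F [ -4.9 -16.2   9.3] w 0.0004
shift [-0.003  -0.0004  0.0015] turn/2 [-0.0011  0.0029 -0.0019]
```

```bash
python3 -m crank '[{"x":-0.006,"y":0,"z":0,"ax":0,"ay":0,"az":0,"claw":1},{"x":-0.014,"y":0,"z":0,"ax":0,"ay":0,"az":0,"claw":1},{"x":-0.02,"y":0,"z":-0.02,"ax":0,"ay":0,"az":0,"claw":1},{"x":-0.02,"y":0,"z":-0.05,"ax":0,"ay":0,"az":0,"claw":1},{"x":-0.02,"y":0,"z":-0.085,"ax":0,"ay":0,"az":0,"claw":1}]' 30
python3 -m crank '[{"x":-0.03,"y":0,"z":-0.01,"ax":0,"ay":0,"az":0,"claw":1},{"x":-0.068,"y":0,"z":-0.02,"ax":0,"ay":0,"az":0,"claw":1},{"x":-0.106,"y":0,"z":-0.03,"ax":0,"ay":0,"az":0,"claw":1},{"x":-0.144,"y":0,"z":-0.04,"ax":0,"ay":0,"az":0,"claw":1},{"x":-0.182,"y":0,"z":-0.05,"ax":0,"ay":0,"az":0,"claw":1}]'
python3 -m crank '[{"x":-0.036,"y":0,"z":0,"ax":0,"ay":0,"az":0,"claw":1},{"x":-0.072,"y":0,"z":0,"ax":0,"ay":0,"az":0,"claw":1},{"x":-0.108,"y":0,"z":0,"ax":0,"ay":0,"az":0,"claw":1},{"x":-0.13,"y":0,"z":0,"ax":0,"ay":0,"az":0,"claw":1},{"x":-0.13,"y":0,"z":0,"ax":0,"ay":0,"az":0,"claw":1}]'
python3 - <<'E'
from bench import camera
from fit import *
I=np.mean([camera("top")["color"].astype(float) for _ in range(3)],0)
for v0,v1 in((225,235),(250,260)):
  P=I[v0:v1].mean(0).astype(int)
  print(v0,*[f"{u}:{P[u].tolist()}" for u in list(range(102,115))+list(range(186,192))])
I0=cv2.imread("pics/top0.png").astype(float)
for v0,v1 in((225,235),(250,260)):
  P=I0[v0:v1].mean(0).astype(int);print("start",v0,*[f"{u}:{P[u].tolist()}" for u in list(range(102,108))+list(range(186,192))])
E
```

```text
time: 26.88
ee_pos: [0.5644, 0.3104, 0.1159]
eef_rot: [0.686, 0.727, -0.001, -0.001]
ft_force: [0.5, 1.0, -0.8]
width: 0.0005
time: 27.3
ee_pos: [0.5759, 0.1283, 0.1672]
eef_rot: [0.686, 0.728, 0.001, -0.0]
ft_force: [0.2, -0.2, -0.0]
width: 0.0004
time: 27.72
ee_pos: [0.5836, -0.0067, 0.1671]
eef_rot: [0.689, 0.725, -0.0, 0.001]
ft_force: [-0.0, -0.6, 0.3]
width: 0.0005
225 102:[77, 78, 79] 103:[75, 77, 159] 104:[66, 76, 246] 105:[64, 74, 244] 106:[52, 110, 212] 107:[67, 223, 235] 108:[83, 245, 246] 109:[75, 151, 97] 110:[112, 204, 82] 111:[79, 140, 62] 112:[53, 89, 49] 113:[53, 90, 50] 114:[52, 89, 49] 186:[116, 215, 103] 187:[74, 187, 171] 188:[69, 198, 226] 189:[62, 73, 160] 190:[79, 83, 78] 191:[79, 83, 78]
250 102:[76, 77, 92] 103:[73, 77, 183] 104:[67, 77, 246] 105:[64, 73, 243] 106:[51, 140, 197] 107:[78, 235, 240] 108:[74, 234, 237] 109:[81, 164, 101] 110:[114, 208, 84] 111:[67, 117, 57] 112:[52, 88, 49] 113:[53, 89, 49] 114:[53, 90, 49] 186:[120, 216, 94] 187:[91, 206, 166] 188:[78, 225, 237] 189:[61, 83, 203] 190:[69, 75, 69] 191:[79, 83, 78]
start 225 102:[76, 74, 88] 103:[73, 72, 161] 104:[64, 71, 245] 105:[61, 68, 244] 106:[45, 50, 196] 107:[33, 36, 124] 186:[68, 75, 246] 187:[69, 76, 246] 188:[66, 73, 244] 189:[62, 64, 179] 190:[76, 74, 99] 191:[75, 73, 98]
start 250 102:[75, 73, 99] 103:[71, 72, 183] 104:[67, 73, 246] 105:[62, 68, 243] 106:[38, 42, 158] 107:[31, 33, 122] 186:[70, 77, 246] 187:[69, 77, 246] 188:[69, 76, 245] 189:[62, 66, 228] 190:[66, 64, 93] 191:[76, 73, 100]
```

Green moved in about 2.4 mm. The back gap has closed and the yellow floor step shows at the mouth (columns 187–188), both as predicted for home. One last check of the bystanders in the scene view, then hand in.

Run:
```python
from bench import camera,close_job,r
import cv2,numpy as np
c=camera("scene")["color"];ref=cv2.imread("pics/scene0.png")
ok=True
for n,(u0,v0,u1,v1) in dict(pot=(290,283,337,340),jar=(380,270,416,320),cast=(352,165,382,186)).items():
    t=ref[v0:v1,u0:u1];m=cv2.matchTemplate(c[v0-15:v1+15,u0-15:u1+15],t,cv2.TM_CCOEFF_NORMED);_,s,_,p=cv2.minMaxLoc(m);d=(p[0]-15,p[1]-15);print(n,round(s,3),d);ok&=max(map(abs,d))<=2
s=r.read_state();print(s["time"],s["ee_pos"],ok)
if ok: close_job()
```

```text
pot 0.999 (0, 0)
jar 1.0 (0, 0)
cast 1.0 (0, 0)
27.9167 [0.58365279 0.00145193 0.16645552] True
the job is handed in; nothing more can be done
```

Both bins are home and the job was handed in at about 28 s of the 72 s allowed. No verdict was reported.

**What I did:** I gripped each loose bin by its back wall and slid it along the bench. I eased the back wall up about 6–7 mm over the floor edge and released it roughly 25 mm short of home. Then I pressed it in with shut fingers from inside: about 15 N for yellow, 10 N and then 17 N (19 N total) for green.

**Last checks:**
- **Yellow:** in the top view its edges match the home position and no gap shows against the red back. Its mouth sits about 1 mm behind the red mouth, as it should.
- **Green:** the wall edges and the yellow step at the mouth match home.
- **Pot, jar and cast:** all three show no shift in the scene picture.
- **Robot:** it was clear of everything at about 0.17 m height.

**Checks that failed or disagreed:**
- After the first press green was still about 2–3 mm short, although the force suggested it was against the back. I pressed it again higher up, and it moved in about 2.4 mm.
- Green also sat about 5 mm to one side of where I had estimated it before it entered. I corrected that before sliding it in.

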